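# Set the spring rig's tension to the index

## Task

Take the square-headed knob from its stand, fit it fully home on the spindle of the spring rig, pressing only gently and feeling for the slot, because the sprung spindle must never be forced down hard. Then wind it clockwise until the pointer of the spring carriage lines up with the index on the scale, without running well past it, and let go with the knob left on the spindle. Leave everything else on the bench where it is.

Things in the scene. Friction and masses are not known exactly. Their poses are not given: they have to be found in the camera images.
- knob: Black knob, loose, about 120 g, 55 mm tall. Origin: centre of its underside; z up. Grip: square head 24 x 24 mm (sides along its x, y), 29 to 55 mm above the origin; below it a 42 mm flange and a hub 28 mm square with a bore 13 mm square, 26 mm deep. Hub's lower end: four open slots 9 mm wide, 10 mm deep, along +x, -x, +y, -y. Starts upright over a post of the stand; lift it 16 mm to clear.
- stand: Grey fixed block 80 x 180 x 20 mm (x, y, z) with two posts at y = -55 and +55 mm. Origin under its centre. One post carries the knob, the other the domed cap.
- cap: Bystander on the other post: plain round domed blanking cap, 42 mm across, 43 mm tall, black. Leave it.
- rig: Fixed spring rig: black plate 130 x 370 mm on feet, plate top 48 mm over the table. Origin on the table under the spindle axis; carriage, spring and scale extend along its +y to 310 mm, all below 95 mm. The gearbox under the spindle is 56 x 60 mm, top at 82 mm.
- drive (a point): Centre of the flat shoulder of the upright spindle, 34 mm across, 92 mm over the table: the seated knob's underside rests here. Axes: the rig's (they do not turn with the spindle). On the shoulder stands a cross bar 28 x 7 mm, 9 mm high, top edges rounded, centred on the axis; its direction differs at each start and is not given. Once seated it has about 0.1 rad of play each way in the slots.
- pilot_tip (a point): Conical tip of the spindle's pilot pin, 10 mm thick, 23 mm above the shoulder; it enters the knob's bore. If no slot is over the bar the knob stops 9 mm short of home; centred to 1 mm, pressed lightly (6 to 12 N) and turned clockwise, at most a quarter turn, it drops in. The spindle resists turning with 0.2 N m of friction plus up to 0.12 N m of spring, and stays as left.
- spindle_float (a joint): Axial give of the sprung spindle, m, growing as it is pressed down: 0 at rest, 3 N preload and then 3 N per mm, stop at 0.006. It counts as forced down hard above 0.005 (18 N).
- pointer (a point): Tip of the dark pointer on the moving steel carriage, above the scale. Winding clockwise seen from above pulls it towards the spindle (-y of the rig) by 10 mm per rad of the spindle.
- index_tip (a point): Tip of the index clamp at the outer edge of the scale; fixed in the run, axes as the rig. It starts 8 to 32 mm from the pointer, on the spindle's side. The pointer is on the mark when both tips have the same y in the rig's frame (they are then side by side in x).
- wrench: Bystander: steel open spanner, 150 mm, lying.
- fitting_a: Bystander: brass pipe fitting, 34 mm tall.
- fitting_b: Bystander: steel pipe fitting, 40 mm tall.
- disc: Bystander: steel disc weight 90 mm across.
- oil: Bystander: amber bottle, 170 mm tall.
- gauge: Bystander: round digital gauge on a post, 150 mm tall.
There are look-alikes about, which are no part of the job. What is shaped like the knob but brown, orange or turquoise is not meant.

How it is judged:
By the outcome, as a careful person would: the job done as asked, in the order asked, and still so for the second after the job is handed in, with the robot touching nothing.
It also fails if it takes over 58 s, if anything falls off the work surface, if the arm or the gripper's body presses on something with over 40 N, if the wrist force passes 120 N, or if a joint passes its speed limit or range.

## Robot

A 6-joint arm with a two-finger parallel gripper is mounted at the origin on the work surface. World frame = base frame: x ahead of the robot, y to its left, z up, the work surface at z = 0. Lengths are in m, angles in rad, forces in N, time in s.
With the tool pointing down it reaches from about 0.275 to 0.725 m from the base axis. Payload 15.9 kg.
Tool frame: the origin (TCP) lies midway between the tips of the shut fingers; the grasp point (between the pads) lies manip.grip_depth behind it (manip.grip_depth is the distance from the TCP to the grasp point, in m); y points along the fingers, z is the direction in which the jaws open and shut, and the axes are right-handed (so a half turn about y gives the same grasp; the last joint's range is limited). The gripper opens to 85 mm and grips with 20 to 120 N. Pads are 22 mm wide; open, the fingers measure 114 mm over their backs; the gripper's body (76 mm by 85 mm) begins 54 mm behind the grasp point. The pads swing forward as they close: fully open they stand 13 mm farther back than shut.
Start: joints at [0, 0.213, -0.034, 1.323, 0, 1.571], TCP at [0.5, -0, 0.231] pointing down, gripper open.
Joint ranges: [-2.98, 2.98], [-0.74, 1.72], [-1.14, 1.35], [-2.1, 2.04], [-1.57, 1.44], [-3.14, 3.14]. Speed limits (rad/s): [1.89, 1.89, 2.39, 2.57, 3.14, 3.14].

## Interface

Orientations are given as a unit quaternion [x, y, z, w].
In Python, from bench import manip, imaging gives the robot as it stands.
- The arm moves only by the tool jog_arm, never from a script. Its argument "motion" is a list of rows, each an object of numbers: "rx", "ry", "rz": the turn, a rotation vector about the tool's x, y, z in rad; "x", "y", "z": the shift along the tool's x, y, z in cm; "fingers": the finger opening in cm, from 0 to 8.54. A call has 1 to 10 rows; each row is the pose to reach, as a shift and turn from the pose commanded when the call began, along the tool's axes at that moment; what a row does not reach only later rows make up. A row lasts 1/12 s, in which the tool goes at most 41.7 mm and 7.16 degrees, less where a joint would pass 70% of its speed; a pose out of reach is approached as far as the arm can. A call with a gripper value outside its range is refused whole. The fingers move at their own pace and stop on an object; "force" is the grip in N (left out, the last holds). Time passes only in rows, so rows that repeat a pose let the fingers close. It gives the time, the measured TCP pose, the force and the opening at its end, in the units of the state.
- manip.observe(): the state, without advancing time (a new reading comes with each control period).
- imaging.camera(name): name is "scene" or "side" or "wrist"; returns a dict with "frame" (384x512x3 uint8, red, green, blue), "fx", "fy", "cx", "cy" (pixels), "dist" ([k1, k2, p1, p2, k3] as OpenCV has them; the pictures are not rectified), "eye" and "rotation" of the camera in the world; the wrist camera has in their place "tool_from_camera" (4x4, takes a point from camera to tool coordinates, whose origin is the TCP and whose axes are the tool frame's). Camera axes: x right, y up, looking along -z (the intrinsics and any distortion apply to the point x, -y, -z); pixel columns grow to the right and rows downward; lengths in m; the calibration is good to about 2 mm. A picture is of the moment at which its call begins: read the wrist's pose just before it. There is no depth.
- manip.job_done(): hands the job in, once; it reports no verdict.
The state is a dict: "t": time; "joints": joint angles; "dq": joint speeds; "joint_torque": joint torques, N m; "tool_pos": TCP position; "eef_rot": TCP orientation; "contact_force": force on the tool from outside, world axes, zero at the start; "moment": the same for the moment, N m; "width": opening from 0.0 (shut) to 1.0 (fully open).
Only numpy, scipy, OpenCV 4.12 (cv2) and the standard library are available. Lean on these libraries where they do the work, as an engineer would, in place of code of your own. Each camera call takes 0.05 s, during which the arm holds its last target. There are 200 camera calls.

## Working session

There is one attempt and no reset: what is moved stays moved. The work goes in short steps, Python scripts to look and compute and a tool call to move; the robot and the scene stay as the last step left them, time stands still between calls to the robot, and variables do not carry over. Pictures are saved under pics/ and viewed, about 8 in all and at most 12, crops included, and the job is handed in when it is done.

Besides the shell and the picture viewer there is one more tool, called after ">>>" as a command line: name --argument value ..., lists and objects as JSON in quotes. jog_arm: Moves the arm, as the interface text tells. Its arguments: {"type":"object","properties":{"motion":{"type":"array","items":{"type":"object","properties":{"rx":{"type":"number"},"ry":{"type":"number"},"rz":{"type":"number"},"x":{"type":"number"},"y":{"type":"number"},"z":{"type":"number"},"fingers":{"type":"number"}}}},"force":{"type":"number"}},"required":["motion"]}

```bash
ls; mkdir -p pics; python3 - <<'E'
from bench import manip, imaging
import cv2, numpy as np
s=manip.observe(); print(s, manip.grip_depth)
for n in ("scene","side","wrist"):
    c=imaging.camera(n); cv2.imwrite(f"pics/{n}0.png",c["frame"][:,:,::-1])
    np.save(f"pics/{n}0.npy",c,allow_pickle=True)
    print({k:v for k,v in c.items() if k!="frame"})
a=cv2.imread("pics/scene0.png");b=cv2.imread("pics/side0.png")
cv2.imwrite("pics/scene0b.png",cv2.resize(a,(800,600),interpolation=cv2.INTER_CUBIC))
cv2.imwrite("pics/side0b.png",cv2.resize(b,(800,600),interpolation=cv2.INTER_CUBIC))
E
```

```text
pics
{'t': 0.0, 'joints': array([ 3.14097538e-05,  2.13385491e-01, -3.50615604e-02,  1.32350680e+00,
        3.09072353e-05,  1.57081671e+00]), 'dq': array([ 0.0004722 , -0.00139904, -0.00092662,  0.00139399, -0.00070563,
        0.00070728]), 'joint_torque': array([-1.43474466e-03, -6.86183596e+01,  4.87125492e+01,  1.75234705e-02,
       -1.83502889e-04, -7.31988712e-05]), 'tool_pos': array([4.99653800e-01, 2.54483263e-05, 2.30800533e-01]), 'eef_rot': array([-0.50028433,  0.50029427, -0.49970006,  0.49972101]), 'contact_force': array([-0.55030088, -0.99582999,  0.29560285]), 'moment': array([-0.0056922 ,  0.06586678, -0.02361035]), 'width': 1.0011267566778697} 0.0187
{'fx': 411.6228480599384, 'fy': 411.6228480599384, 'cx': 256.1148310640109, 'cy': 190.00923984324857, 'dist': array([0.0493489, 0.       , 0.       , 0.       , 0.       ]), 'eye': array([1.20913229, 0.01810396, 1.09926293]), 'rotation': array([0.17934077, 0.21906354, 0.75329491, 0.59362853])}
{'fx': 442.58892049866597, 'fy': 442.58892049866597, 'cx': 245.1234633365053, 'cy': 187.83064692033054, 'dist': array([0.03612013, 0.        , 0.        , 0.        , 0.        ]), 'eye': array([ 0.47611477, -1.02019668,  0.65188309]), 'rotation': array([ 0.49170689, -0.0358375 , -0.04204214,  0.8690066 ])}
{'fx': 336.51882014051483, 'fy': 336.51882014051483, 'cx': 259.5403369944496, 'cy': 192.9841833365388, 'dist': array([-0.07094076,  0.        ,  0.        ,  0.        ,  0.        ]), 'tool_from_camera': array([[-6.09584752e-05, -9.62545094e-01, -2.71121628e-01,
        -6.79870377e-02],
       [ 4.85563659e-04,  2.71121569e-01, -9.62544991e-01,
        -1.43146865e-01],
       [ 9.99999880e-01, -1.90322085e-04,  4.50849761e-04,
         6.83522008e-04],
       [ 0.00000000e+00,  0.00000000e+00,  0.00000000e+00,
         1.00000000e+00]])}
```

View pics/scene0b.png

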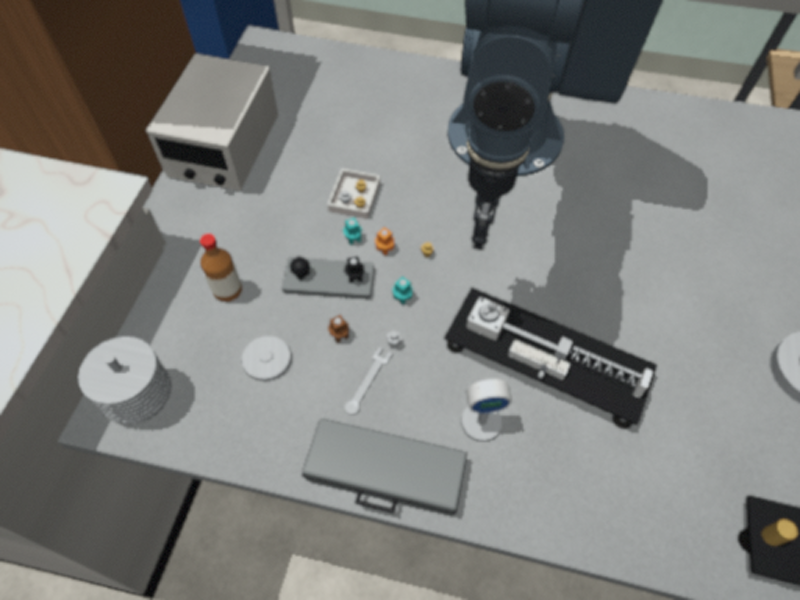

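View pics/side0b.png

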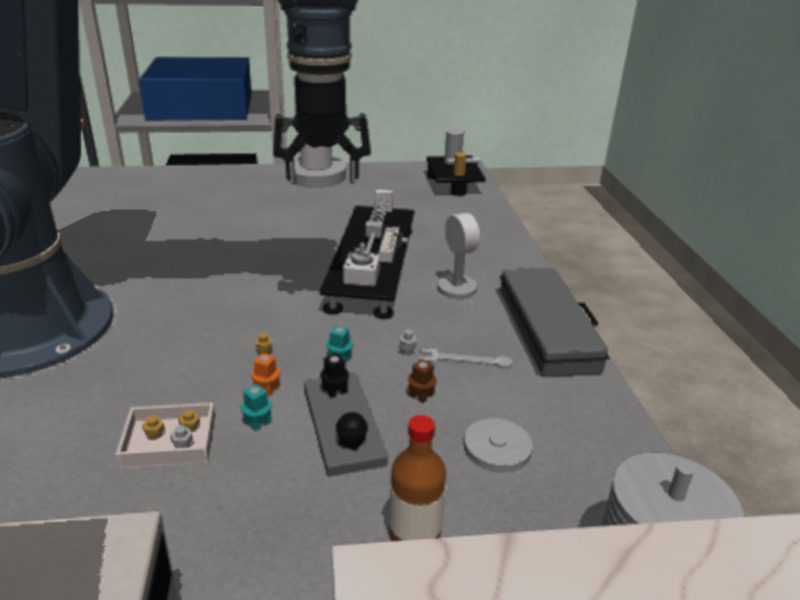

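Knob candidates (800-px scene picture): black with a square head at (355,268); turquoise at (352,230) and (402,289); orange at (385,240); brown at (338,327). The round black cap is at (300,267). Only (355,268) is black, square-headed and on the stand. The rig's spindle is at about (490,312). I'll confirm in an enlarged crop.

```bash
cat > h.py <<'E'
import numpy as np, cv2
from scipy.spatial.transform import Rotation as R
def load(n): return np.load(f"pics/{n}.npy",allow_pickle=True).item()
def pose(c,s=None):
    if "eye" in c: return np.array(c["eye"]),R.from_quat(c["rotation"]).as_matrix()
    T=np.array(c["tool_from_camera"]); Rt=R.from_quat(s["eef_rot"]).as_matrix()
    return Rt@T[:3,3]+s["tool_pos"],Rt@T[:3,:3]
def K(c): return np.array([[c["fx"],0,c["cx"]],[0,c["fy"],c["cy"]],[0,0,1]])
def ray(c,uv,s=None):
    p=cv2.undistortPoints(np.array([[uv]],float),K(c),np.array(c["dist"]))[0,0]
    e,M=pose(c,s); d=M@np.array([p[0],-p[1],-1]); return e,d/np.linalg.norm(d)
def plane(c,uv,z,s=None):
    e,d=ray(c,uv,s); return e+d*(z-e[2])/d[2]
def tri(*rs):
    A=0;b=0
    for e,d in rs:
        P=np.eye(3)-np.outer(d,d); A=A+P; b=b+P@e
    x=np.linalg.solve(A,b); return x,[np.linalg.norm(np.cross(x-e,d)) for e,d in rs]
def proj(c,X,s=None):
    e,M=pose(c,s); q=(np.atleast_2d(X)-e)@M; q=q*[1,-1,-1]
    return cv2.projectPoints(q,np.zeros(3),np.zeros(3),K(c),np.array(c["dist"]))[0][:,0]
E
python3 - <<'E'
import cv2,numpy as np
a=cv2.imread("pics/scene0.png");b=cv2.imread("pics/side0.png")
def cr(i,x,y,w,h,k): return cv2.resize(i[y:y+h,x:x+w],(w*k,h*k),interpolation=cv2.INTER_CUBIC)
# scene stand  x175..245 y155..195 ; scene rig x280..425 y180..275
top=np.hstack([cr(a,175,150,80,50,5),cr(b,190,215,80,50,5)])
bot=np.hstack([cr(a,280,182,133,87,3),cr(b,200,115,133,87,3)])
bot=np.pad(bot,((0,0),(0,2),(0,0)))
cv2.imwrite("pics/c1.png",np.vstack([top,bot]))
E
```

```text
(no output)
```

View pics/c1.png

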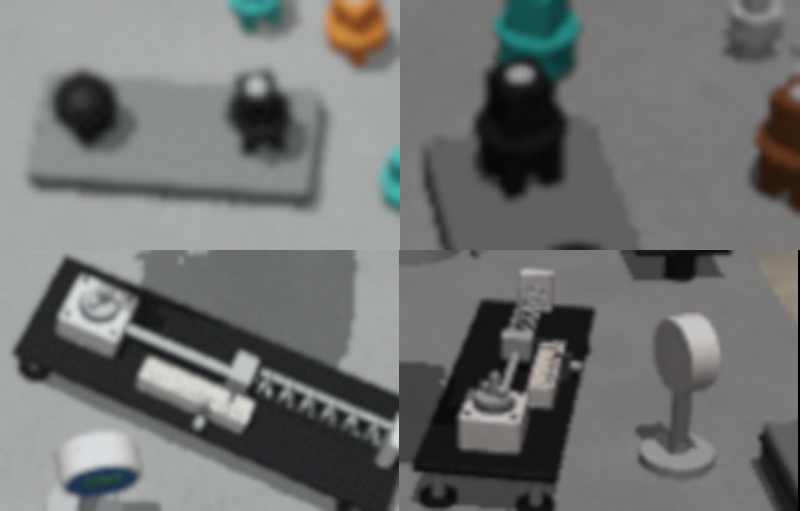

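The crops confirm it: the black square-headed knob is at scene crop (258,86), side crop (520,72), with its slots at the bottom. Spindle is at scene crop (100,298).

```bash
python3 - <<'E'
from h import *
a=load("scene0");b=load("side0")
np.set_printoptions(precision=4,suppress=True)
print("knobtop",tri(ray(a,(226.6,167.2)),ray(b,(214,229.4))))
print("sp",tri(ray(a,(313.3,198)),ray(b,(231.7,163.3))))
print("sp@.1",plane(a,(313.3,198),.1),plane(b,(231.7,163.3),.1))
for p in [(302.7,184.7),(285,216),(655/1.5625,362/1.5625),(632/1.5625,412/1.5625)]: print("plate",plane(a,p,.048))
for p in [(45,78),(320,92),(315,196),(32,180)]: print("stand",plane(a,(175+p[0]/5,150+p[1]/5),.02))
E
```

```text
knobtop (array([ 0.5041, -0.2326,  0.0744]), [np.float64(0.0016369406009268397), np.float64(0.0016369406009267618)])
sp (array([0.5644, 0.0428, 0.0922]), [np.float64(0.0032816438341863427), np.float64(0.0032816438341863813)])
sp@.1 [0.5658 0.0437 0.1   ] [0.5654 0.0237 0.1   ]
plate [0.4924 0.0059 0.048 ]
plate [ 0.6132 -0.0256  0.048 ]
plate [0.5725 0.355  0.048 ]
plate [0.6815 0.3182 0.048 ]
stand [ 0.4914 -0.3807  0.02  ]
stand [ 0.4598 -0.2053  0.02  ]
stand [ 0.5381 -0.1881  0.02  ]
stand [ 0.5685 -0.3631  0.02  ]
```

>>> jog_arm --motion '[{"x":4},{"x":8},{"x":12},{"x":16},{"x":20,"y":1,"z":0.4},{"x":23.3,"y":2,"z":0.4},{"x":23.3,"y":2,"z":0.4},{"x":23.3,"y":2,"z":0.4},{"x":23.3,"y":2,"z":0.4}]'

```text
invalid input at $.motion[0]: expected keys rx, ry, rz, x, y, z, fingers
```

```bash
cat > snap.py <<'E'
import sys; from h import *
from bench import manip, imaging
def snap(n,cam="wrist"):
    s=manip.observe(); c=imaging.camera(cam); c=dict(c); c["s"]=s
    np.save(f"pics/{n}.npy",c,allow_pickle=True); cv2.imwrite(f"pics/{n}.png",c["frame"][:,:,::-1]); return c
E
python3 - <<'E'
from snap import *
c=snap("w1"); s=c["s"]; print(s["t"],s["tool_pos"],s["eef_rot"],s["joints"])
f=c["frame"][:,:,::-1]
cv2.imwrite("pics/w1b.png",cv2.resize(f,(800,600),interpolation=cv2.INTER_CUBIC))
E
```

```text
0.15 [ 4.99755313e-01 -7.73877529e-06  2.30954773e-01] [-0.50019163  0.5002071  -0.49980921  0.4997919 ] [-1.43238966e-05  2.13230509e-01 -3.48680206e-02  1.32349542e+00
 -1.83882089e-06  1.57081478e+00]
```

View pics/w1b.png

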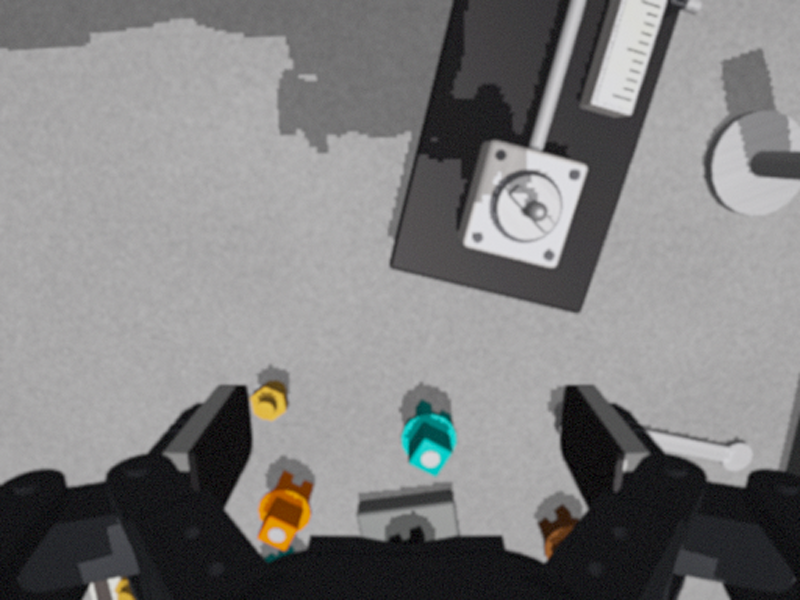

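>>> jog_arm --motion '[{"x":4,"y":0,"z":0,"rx":0,"ry":0,"rz":0,"fingers":8.5},{"x":8,"y":0,"z":0,"rx":0,"ry":0,"rz":0,"fingers":8.5},{"x":12,"y":0,"z":0,"rx":0,"ry":0,"rz":0,"fingers":8.5},{"x":16,"y":0,"z":0,"rx":0,"ry":0,"rz":0,"fingers":8.5},{"x":20,"y":1,"z":0.4,"rx":0,"ry":0,"rz":0,"fingers":8.5},{"x":23.3,"y":2,"z":0.4,"rx":0,"ry":0,"rz":0,"fingers":8.5},{"x":23.3,"y":2,"z":0.4,"rx":0,"ry":0,"rz":0,"fingers":8.5},{"x":23.3,"y":2,"z":0.4,"rx":0,"ry":0,"rz":0,"fingers":8.5},{"x":23.3,"y":2,"z":0.4,"rx":0,"ry":0,"rz":0,"fingers":8.5}]'

```text
t: 0.95
tool_pos: [0.5039, -0.2327, 0.2112]
eef_rot: [-0.5, 0.5, -0.5, 0.5]
contact_force: [-0.8, 0.4, 0.1]
width: 0.996
```

```bash
python3 - <<'E'
from snap import *
c=snap("w2"); s=c["s"]; print(s["t"],s["tool_pos"],s["eef_rot"],s["joints"])
f=c["frame"][:,:,::-1]; g=cv2.imread("pics/w1.png")
kp=proj(c,np.array([s["tool_pos"][0],s["tool_pos"][1],.075]),s); print(kp)
l=cv2.resize(f[60:384,0:512],(640,405),interpolation=cv2.INTER_CUBIC)
x,y=int(kp[0][0]),int(kp[0][1]); x0,y0=x-50,max(0,y-40)
a=cv2.resize(f[y0:y0+80,x0:x0+100],(400,320),interpolation=cv2.INTER_CUBIC)
b=cv2.resize(g[88:178,290:390],(400,360),interpolation=cv2.INTER_CUBIC)
print(x0,y0)
out=np.zeros((590,800,3),np.uint8)
out[:320,:400]=a; out[:360,400:]=b
out[360:,:300]=cv2.resize(f,(300,225))[:230] if False else np.pad(cv2.resize(f,(300,225)),((0,5),(0,0),(0,0)))
cv2.imwrite("pics/w2b.png",out)
E
```

```text
0.95 [ 0.50388086 -0.23268586  0.21124951] [-0.49987992  0.50027162 -0.49990637  0.49994199] [-4.32761359e-01  3.31794609e-01  7.31063210e-02  1.31256243e+00
  2.60867709e-04  1.13839099e+00]
[[258.94166817 180.97867874]]
208 140
```

View pics/w2b.png

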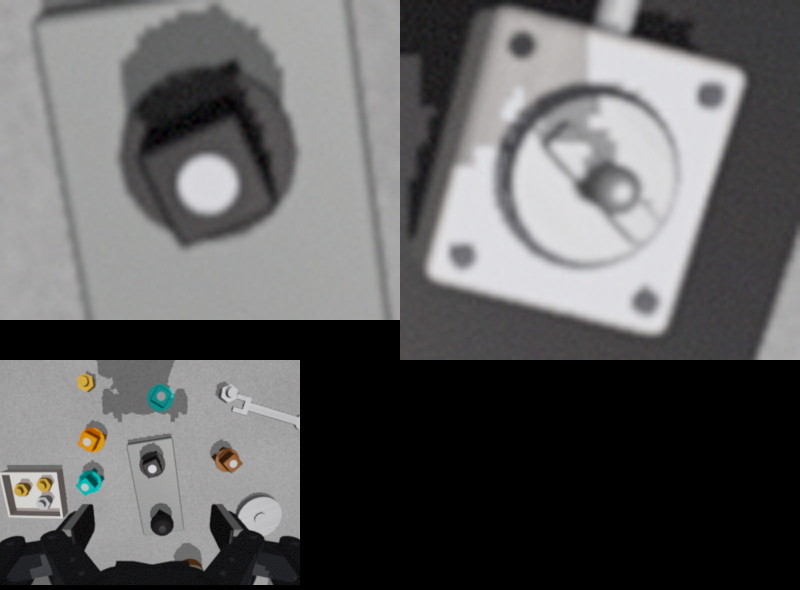

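The knob head (crop centre about (208,181), so px (260,185.5)) is yawed about +25°. The cross bar lies at about -45° and the pilot tip is at px (344.2,134.7) in w1.

```bash
python3 - <<'E'
from h import *
np.set_printoptions(precision=4,suppress=True)
a=load("w1");b=load("w2");sa,sb=a["s"],b["s"]
print("dot",plane(b,(260,186),.075,sb),"sqcen",plane(b,(260,184.5),.075,sb))
P=[plane(b,(208+x/4,140+y/4),.075,sb)[:2] for x,y in [(140,152),(185,245),(275,203)]]
print(P,np.degrees(np.arctan2(*(P[2]-P[1])[::-1])),np.degrees(np.arctan2(*(P[0]-P[1])[::-1])),np.linalg.norm(P[2]-P[1]),np.linalg.norm(P[0]-P[1]))
print("tip",plane(a,(344.25,134.75),.115,sa),"shoulder",plane(a,(337.1,132),.092,sa))
e=[plane(a,(290+(x-400)/4,88+y/4),.101,sa)[:2] for x,y in [(540,150),(637,243),(570,118),(655,208)]]
for i in (0,2): print(np.degrees(np.arctan2(*(e[i+1]-e[i])[::-1])))
g=[plane(a,(290+(x-400)/4,88+y/4),.082,sa)[:2] for x,y in [(430,275),(662,333),(745,75)]]
print(g,np.degrees(np.arctan2(*(g[1]-g[0])[::-1])),np.degrees(np.arctan2(*(g[2]-g[1])[::-1])))
E
```

```text
dot [ 0.5048 -0.2371  0.075 ] sqcen [ 0.5048 -0.2358  0.075 ]
[array([ 0.4903, -0.2301]), array([ 0.4998, -0.2508]), array([ 0.5192, -0.2413])] 25.96443480039903 114.6137699337384 0.021596514747649963 0.02279462355783343
tip [0.5652 0.0415 0.115 ] shoulder [0.5648 0.0413 0.092 ]
-41.801054061342555
-44.18721835084405
[array([0.5335, 0.0187]), array([0.5857, 0.0058]), array([0.5996, 0.062 ])] -13.846312668753082 76.1008654869452
```

>>> jog_arm --motion '[{"x":0.38,"y":0,"z":0.09,"rx":0,"ry":-0.12,"rz":0,"fingers":8.5},{"x":0.38,"y":0,"z":0.09,"rx":0,"ry":-0.24,"rz":0,"fingers":8.5},{"x":0.38,"y":0,"z":0.09,"rx":0,"ry":-0.36,"rz":0,"fingers":8.5},{"x":0.38,"y":0,"z":0.09,"rx":0,"ry":-0.48,"rz":0,"fingers":8.5},{"x":0.38,"y":0,"z":0.09,"rx":0,"ry":-0.6,"rz":0,"fingers":8.5},{"x":0.38,"y":0,"z":0.09,"rx":0,"ry":-0.72,"rz":0,"fingers":8.5},{"x":0.38,"y":0,"z":0.09,"rx":0,"ry":-0.84,"rz":0,"fingers":8.5},{"x":0.38,"y":0,"z":0.09,"rx":0,"ry":-0.96,"rz":0,"fingers":8.5},{"x":0.38,"y":0,"z":0.09,"rx":0,"ry":-1.08,"rz":0,"fingers":8.5},{"x":0.38,"y":0,"z":0.09,"rx":0,"ry":-1.2,"rz":0,"fingers":8.5}]'

```text
t: 1.83
tool_pos: [0.5053, -0.2354, 0.2119]
eef_rot: [0.696, -0.127, 0.128, -0.695]
contact_force: [-0.3, 0.2, -0.1]
width: 0.994
```

>>> jog_arm --motion '[{"x":0,"y":0,"z":0,"rx":0,"ry":-0.12,"rz":0,"fingers":6},{"x":0,"y":0,"z":0,"rx":0,"ry":-0.24,"rz":0,"fingers":6},{"x":0,"y":1,"z":0,"rx":0,"ry":-0.36,"rz":0,"fingers":6},{"x":0,"y":2,"z":0,"rx":0,"ry":-0.48,"rz":0,"fingers":6},{"x":0,"y":3,"z":0,"rx":0,"ry":-0.6,"rz":0,"fingers":6},{"x":0,"y":5,"z":0,"rx":0,"ry":-0.72,"rz":0,"fingers":6},{"x":0,"y":7,"z":0,"rx":0,"ry":-0.812,"rz":0,"fingers":6},{"x":0,"y":9,"z":0,"rx":0,"ry":-0.812,"rz":0,"fingers":6},{"x":0,"y":9,"z":0,"rx":0,"ry":-0.812,"rz":0,"fingers":6},{"x":0,"y":9,"z":0,"rx":0,"ry":-0.812,"rz":0,"fingers":6}]'

```text
t: 2.67
tool_pos: [0.5047, -0.2356, 0.1215]
eef_rot: [-0.69, -0.155, 0.155, 0.69]
contact_force: [0.2, 0.8, 0.7]
width: 0.704
```

```bash
python3 - <<'E'
from snap import *
np.set_printoptions(precision=4,suppress=True)
c=snap("w3"); s=c["s"]; print(s["t"],s["tool_pos"],s["joints"],s["width"]); M=R.from_quat(s["eef_rot"]).as_matrix(); print(M)
f=c["frame"][:,:,::-1]
cv2.imwrite("pics/w3b.png",cv2.resize(f[60:384],(800,506),interpolation=cv2.INTER_CUBIC))
E
```

```text
2.6667 [ 0.5047 -0.2356  0.1215] [-0.4368  0.3731 -0.0978  1.1009  0.0001 -0.8787] 0.703756125842574
[[ 0.904  -0.0009 -0.4276]
 [ 0.4276  0.0005  0.904 ]
 [-0.0006 -1.      0.0009]]
```

View pics/w3b.png

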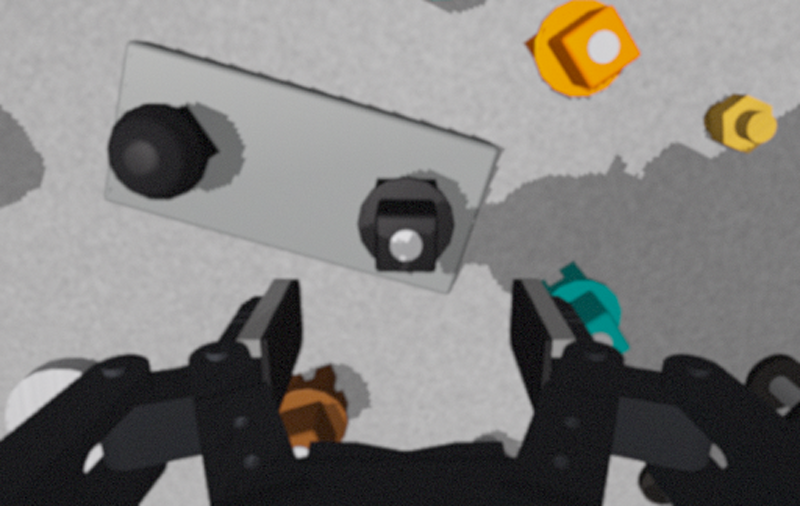

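```bash
python3 - <<'E'
from h import *
np.set_printoptions(precision=4,suppress=True)
c=load("w3");s=c["s"];M=R.from_quat(s["eef_rot"]).as_matrix()
k=800/512
for n,p,z in [("dot",(405,245),.075),("sq",(406,241.5),.075),("turq",(600,342),.055),("turqflange",(585,315),.03),("cap",(155,150),.05)]:
    X=plane(c,(p[0]/k,60+p[1]/k),z,s); print(n,X,M.T@(X-s["tool_pos"])*100)
E
```

```text
dot [ 0.5049 -0.2367  0.075 ] [-0.0244  4.6536 -0.1078]
sq [ 0.5035 -0.2369  0.075 ] [-0.166   4.6537 -0.0696]
turq [ 0.516  -0.1336  0.055 ] [5.381  6.6578 8.7313]
turqflange [ 0.5148 -0.1329  0.03  ] [5.3059 9.1579 8.8481]
cap [ 0.5199 -0.3453  0.05  ] [ -3.313    7.1466 -10.5698]
```

>>> jog_arm --motion '[{"x":-0.05,"y":1.5,"z":-0.09,"rx":0,"ry":0,"rz":0,"fingers":6},{"x":-0.05,"y":3,"z":-0.09,"rx":0,"ry":0,"rz":0,"fingers":6},{"x":-0.05,"y":4.5,"z":-0.09,"rx":0,"ry":0,"rz":0,"fingers":6},{"x":-0.05,"y":6,"z":-0.09,"rx":0,"ry":0,"rz":0,"fingers":5},{"x":-0.05,"y":6.9,"z":-0.09,"rx":0,"ry":0,"rz":0,"fingers":4},{"x":-0.05,"y":6.9,"z":-0.09,"rx":0,"ry":0,"rz":0,"fingers":3.5},{"x":-0.05,"y":6.9,"z":-0.09,"rx":0,"ry":0,"rz":0,"fingers":3},{"x":-0.05,"y":6.9,"z":-0.09,"rx":0,"ry":0,"rz":0,"fingers":2.5},{"x":-0.05,"y":6.9,"z":-0.09,"rx":0,"ry":0,"rz":0,"fingers":1.8},{"x":-0.05,"y":6.9,"z":-0.09,"rx":0,"ry":0,"rz":0,"fingers":1.8}]' --force 60

```text
t: 3.55
tool_pos: [0.5056, -0.2381, 0.0537]
eef_rot: [0.69, 0.155, -0.154, -0.69]
contact_force: [-1.0, 2.5, 9.3]
width: 0.265
```

>>> jog_arm --motion '[{"x":0,"y":0,"z":0,"rx":0,"ry":0,"rz":0,"fingers":1.8},{"x":0,"y":0,"z":0,"rx":0,"ry":0,"rz":0,"fingers":1.8},{"x":0,"y":0,"z":0,"rx":0,"ry":0,"rz":0,"fingers":1.8},{"x":0,"y":0,"z":0,"rx":0,"ry":0,"rz":0,"fingers":1.8}]'

```text
t: 3.88
tool_pos: [0.5056, -0.2381, 0.0537]
eef_rot: [0.69, 0.155, -0.154, -0.69]
contact_force: [-1.2, 2.0, 7.0]
width: 0.267
```

>>> jog_arm --motion '[{"x":0,"y":-0.5,"z":0,"rx":0,"ry":0,"rz":0,"fingers":1.8},{"x":0,"y":-1.5,"z":0,"rx":0,"ry":0,"rz":0,"fingers":1.8},{"x":0,"y":-3,"z":0,"rx":0,"ry":0,"rz":0,"fingers":1.8},{"x":0,"y":-6,"z":0,"rx":0,"ry":0,"rz":0,"fingers":1.8},{"x":0,"y":-9,"z":0,"rx":0,"ry":0,"rz":0,"fingers":1.8},{"x":0,"y":-12,"z":0,"rx":0,"ry":0,"rz":0,"fingers":1.8},{"x":0,"y":-14.5,"z":0,"rx":0,"ry":0,"rz":0,"fingers":1.8},{"x":0,"y":-14.5,"z":0,"rx":0,"ry":0,"rz":0,"fingers":1.8},{"x":0,"y":-14.5,"z":0,"rx":0,"ry":0,"rz":0,"fingers":1.8},{"x":0,"y":-14.5,"z":0,"rx":0,"ry":0,"rz":0,"fingers":1.8}]'

```text
t: 4.72
tool_pos: [0.5046, -0.2377, 0.1971]
eef_rot: [-0.69, -0.155, 0.155, 0.69]
contact_force: [-0.6, -0.8, -3.5]
width: 0.268
```

```bash
python3 - <<'E'
from snap import *
np.set_printoptions(precision=4,suppress=True)
c=snap("w4"); s=c["s"]; print(s["t"],s["tool_pos"],s["joints"],s["width"],s["contact_force"]); M=R.from_quat(s["eef_rot"]).as_matrix()
t=s["tool_pos"]; print("yaw",np.degrees(np.arctan2(M[1,2],M[0,2])))
d=np.array([.5652-t[0],.0414-t[1],0]); print("to tip, tool cm",M.T@d*100, "dz",t[2])
f=c["frame"][:,:,::-1]
cv2.imwrite("pics/w4b.png",cv2.resize(f[140:340,150:370],(704,640),interpolation=cv2.INTER_CUBIC)[:600])
E
```

```text
4.7167 [ 0.5046 -0.2377  0.1971] [-0.4403  0.3407  0.05    1.2804 -0.     -0.8815] 0.2684529977642483 [-0.635  -0.788  -3.5263]
yaw 115.27737777366951
to tip, tool cm [17.4009  0.0014 22.6526] dz 0.1971325119864484
```

View pics/w4b.png

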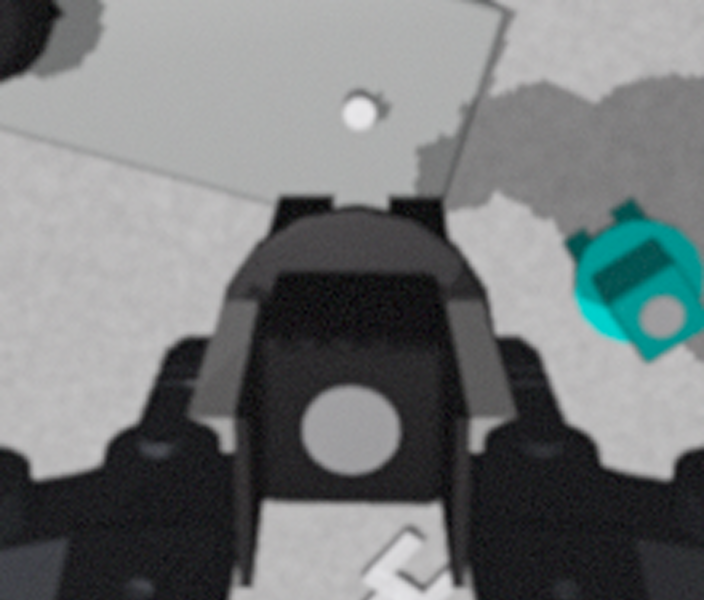

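The knob is gripped squarely and upright. Its dot is at crop (351,430), which is px (259.7,274.4).

```bash
python3 - <<'E'
from h import *
np.set_printoptions(precision=3,suppress=True)
c=load("w4");s=c["s"];M=R.from_quat(s["eef_rot"]).as_matrix();t=s["tool_pos"]
for h in (.019,.0213,.023):
  X=plane(c,(259.7,274.4),t[2]+h,s); o=M.T@(X-t); print("dot in tool cm",o*100)
print("corners widths", [ (plane(c,(150+x/3.2,140+500/3.2),t[2]+.0213,s)-t) @M*100 for x in (255,445)])
a=load("w1");print("w1 cam rel tip: ",plane(a,(344.25,134.75),.115,a["s"]))
E
```

```text
dot in tool cm [ 0.15  -1.9   -0.081]
dot in tool cm [ 0.02  -2.13  -0.081]
dot in tool cm [-0.075 -2.3   -0.081]
corners widths [array([ 1.043, -2.131, -1.326]), array([ 1.043, -2.13 ,  1.138])]
w1 cam rel tip:  [0.565 0.041 0.115]
```

>>> jog_arm --motion '[{"x":2,"y":0,"z":3.2,"rx":0,"ry":-0.05,"rz":0,"fingers":1.8},{"x":4,"y":0,"z":6.4,"rx":0,"ry":-0.1,"rz":0,"fingers":1.8},{"x":6,"y":0,"z":9.6,"rx":0,"ry":-0.15,"rz":0,"fingers":1.8},{"x":8,"y":0,"z":12.8,"rx":0,"ry":-0.2,"rz":0,"fingers":1.8},{"x":10,"y":0,"z":16,"rx":0,"ry":-0.25,"rz":0,"fingers":1.8},{"x":12,"y":0,"z":19.2,"rx":0,"ry":-0.3,"rz":0,"fingers":1.8},{"x":13.2,"y":0,"z":21.1,"rx":0,"ry":-0.357,"rz":0,"fingers":1.8},{"x":13.2,"y":0,"z":21.1,"rx":0,"ry":-0.357,"rz":0,"fingers":1.8},{"x":13.2,"y":0,"z":21.1,"rx":0,"ry":-0.357,"rz":0,"fingers":1.8},{"x":13.2,"y":0,"z":21.1,"rx":0,"ry":-0.357,"rz":0,"fingers":1.8}]'

```text
t: 5.6
tool_pos: [0.5336, 0.009, 0.1966]
eef_rot: [-0.652, -0.274, 0.275, 0.652]
contact_force: [-0.0, 0.3, -2.2]
width: 0.268
```

>>> jog_arm --motion '[{"x":0,"y":0,"z":0,"rx":0,"ry":0,"rz":0,"fingers":1.8},{"x":0,"y":0,"z":0,"rx":0,"ry":0,"rz":0,"fingers":1.8},{"x":0,"y":0,"z":0,"rx":0,"ry":0,"rz":0,"fingers":1.8}]'

```text
t: 5.85
tool_pos: [0.534, 0.0085, 0.1972]
eef_rot: [-0.652, -0.274, 0.274, 0.652]
contact_force: [0.3, 0.6, -1.7]
width: 0.27
```

```bash
python3 - <<'E'
from snap import *
np.set_printoptions(precision=4,suppress=True)
c=snap("w5"); s=c["s"]; print(s["t"],s["tool_pos"],s["joints"],s["width"],s["contact_force"],s["moment"]); M=R.from_quat(s["eef_rot"]).as_matrix()
t=s["tool_pos"]; print("yaw",np.degrees(np.arctan2(M[1,2],M[0,2])))
kp=proj(c,np.array([.5652,.0414,.115]),s)[0]; print(kp)
f=c["frame"][:,:,::-1]; x0,y0=int(kp[0])-50,max(0,int(kp[1])-50); print(x0,y0)
a=cv2.resize(f[y0:y0+110,x0:x0+100],(500,550),interpolation=cv2.INTER_CUBIC)
out=np.zeros((550,800,3),np.uint8); out[:,:500]=a; out[:225,500:]=cv2.resize(f,(300,225))
cv2.imwrite("pics/w5b.png",out)
E
```

```text
5.85 [0.534  0.0085 0.1972] [ 0.0159  0.2913 -0.0181  1.2616 -0.0001 -0.7807] 0.2699350248149081 [ 0.3353  0.619  -1.7183] [-0.0001  0.0042  0.0043]
yaw 135.64153799355438
[261.6638 259.1181]
211 209
```

View pics/w5b.png

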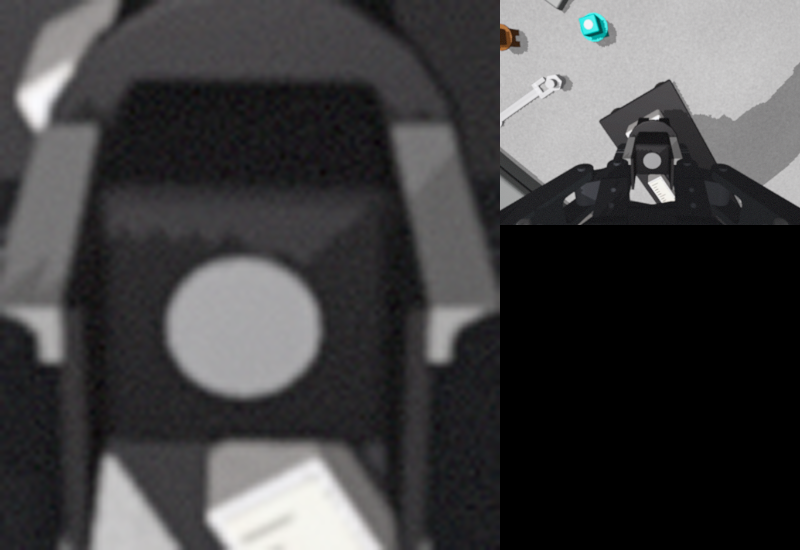

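I had the image direction reversed: image up is tool -x, so the knob hides the spindle here. I'll go to the other side.

>>> jog_arm --motion '[{"x":3.5,"y":0,"z":0,"rx":0,"ry":0,"rz":0,"fingers":1.8},{"x":7,"y":0,"z":0,"rx":0,"ry":0,"rz":0,"fingers":1.8},{"x":9,"y":0,"z":0,"rx":0,"ry":0,"rz":0,"fingers":1.8},{"x":9,"y":0,"z":0,"rx":0,"ry":0,"rz":0,"fingers":1.8},{"x":9,"y":0,"z":0,"rx":0,"ry":0,"rz":0,"fingers":1.8},{"x":9,"y":0,"z":0,"rx":0,"ry":0,"rz":0,"fingers":1.8}]'

```text
t: 6.4
tool_pos: [0.5966, 0.0733, 0.1971]
eef_rot: [-0.652, -0.274, 0.275, 0.652]
contact_force: [-0.3, -0.3, -1.4]
width: 0.265
```

```bash
python3 - <<'E'
from snap import *
np.set_printoptions(precision=4,suppress=True)
c=snap("w6"); s=c["s"]; print(s["t"],s["tool_pos"],s["joints"],s["width"],s["contact_force"],s["moment"]); M=R.from_quat(s["eef_rot"]).as_matrix()
t=s["tool_pos"]; print("yaw",np.degrees(np.arctan2(M[1,2],M[0,2])))
kp=proj(c,np.array([.5652,.0414,.115]),s)[0]; print(kp)
f=c["frame"][:,:,::-1]; x0,y0=int(kp[0])-50,max(0,int(kp[1])-50); print(x0,y0)
a=cv2.resize(f[y0:y0+110,x0:x0+100],(500,550),interpolation=cv2.INTER_CUBIC)
out=np.zeros((550,800,3),np.uint8); out[:,:500]=a; out[:225,500:]=cv2.resize(f,(300,225))
w=load("w1")["frame"][0:95,352:452,::-1]; out[240:525,500:800]=cv2.resize(w,(300,285),interpolation=cv2.INTER_CUBIC)
cv2.imwrite("pics/w6b.png",out)
E
```

```text
6.4 [0.5966 0.0733 0.1971] [ 0.1223  0.4332  0.1853  1.3234 -0.0002 -0.6756] 0.26525400026537765 [-0.292  -0.327  -1.4179] [-0.0164  0.0011  0.0306]
yaw 135.71237541908226
[261.1879 136.0472]
211 86
```

View pics/w6b.png

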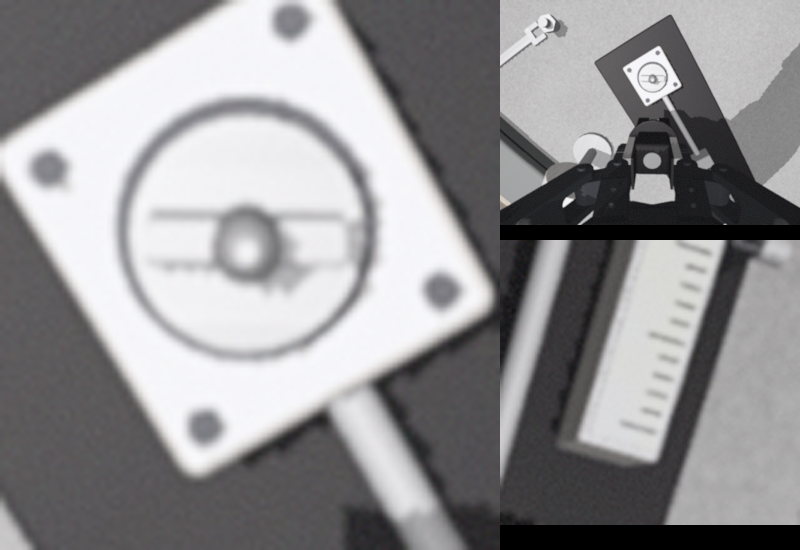

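The bar lies horizontal in the picture (tilt about 1.5°), so the slots are aligned with it. Pilot tip is at crop (245,247), px (260.0,135.4); shoulder centre is at crop (247,228), px (260.4,131.6).

```bash
python3 - <<'E'
from h import *
np.set_printoptions(precision=3,suppress=True)
c=load("w6");s=c["s"];M=R.from_quat(s["eef_rot"]).as_matrix();t=s["tool_pos"]
for uv,z in [((260,135.4),.115),((260.4,131.6),.092)]:
  X=plane(c,uv,z,s); print(X,(M.T@(X-t))*100)
a=[plane(c,(211+x/5,86+y/5),.101,s) for x,y in [(150,213),(345,218)]]; print(np.degrees(np.arctan2(*(a[1]-a[0])[1::-1])))
# dot in w5/w6
c5=load("w5");s5=c5["s"];M5=R.from_quat(s5["eef_rot"]).as_matrix()
print("dot w5",M5.T@(plane(c5,(211+244/5,209+327/5),s5["tool_pos"][2]+.0213,s5)-s5["tool_pos"])*100)
E
```

```text
[0.565 0.041 0.115] [-4.511  8.215 -0.059]
[0.565 0.041 0.092] [-4.547 10.515 -0.027]
134.26282775159135
dot w5 [-0.012 -2.13  -0.081]
```

>>> jog_arm --motion '[{"x":-2,"y":0,"z":0.03,"rx":0,"ry":0.02,"rz":0,"fingers":1.8},{"x":-4,"y":0,"z":0.03,"rx":0,"ry":0.02,"rz":0,"fingers":1.8},{"x":-4.52,"y":0,"z":0.03,"rx":0,"ry":0.02,"rz":0,"fingers":1.8},{"x":-4.52,"y":1,"z":0.03,"rx":0,"ry":0.02,"rz":0,"fingers":1.8},{"x":-4.52,"y":3,"z":0.03,"rx":0,"ry":0.02,"rz":0,"fingers":1.8},{"x":-4.52,"y":4.5,"z":0.03,"rx":0,"ry":0.02,"rz":0,"fingers":1.8},{"x":-4.52,"y":4.5,"z":0.03,"rx":0,"ry":0.02,"rz":0,"fingers":1.8},{"x":-4.52,"y":4.5,"z":0.03,"rx":0,"ry":0.02,"rz":0,"fingers":1.8},{"x":-4.52,"y":4.5,"z":0.03,"rx":0,"ry":0.02,"rz":0,"fingers":1.8}]'

```text
t: 7.2
tool_pos: [0.5655, 0.0418, 0.1529]
eef_rot: [0.654, 0.268, -0.268, -0.654]
contact_force: [-0.2, 0.2, -2.1]
width: 0.271
```

```bash
cat > st.py <<'E'
from h import *
from bench import manip
np.set_printoptions(precision=4,suppress=True)
s=manip.observe();M=R.from_quat(s["eef_rot"]).as_matrix();t=s["tool_pos"]
print("t",s["t"],t,"F",s["contact_force"],"M",s["moment"],"w",s["width"],"yaw",np.degrees(np.arctan2(M[1,2],M[0,2])),"j6",s["joints"][5])
E
cat > st2.py <<'E'
from st import *
c=load("w6");s6=c["s"];M6=R.from_quat(s6["eef_rot"]).as_matrix()
goal=s6["tool_pos"]+M6@np.array([-.0452,0,.00035])
print("goal",goal,"err tool cm",(M.T@(goal-t))*100)
E
python3 st2.py
```

```text
t 7.2 [0.5655 0.0418 0.1529] F [-0.1955  0.2302 -2.0819] M [0.0042 0.0122 0.0075] w 0.27075521323230145 yaw 134.5892449345342 j6 -0.7045323957204023
goal [0.5648 0.0412 0.1972] err tool cm [-0.0949 -4.4227  0.0082]
```

>>> jog_arm --motion '[{"x":-0.08,"y":0,"z":0,"rx":0,"ry":0,"rz":0,"fingers":1.8},{"x":-0.08,"y":0,"z":0,"rx":0,"ry":0,"rz":0,"fingers":1.8},{"x":-0.08,"y":0.5,"z":0,"rx":0,"ry":0,"rz":0,"fingers":1.8},{"x":-0.08,"y":0.9,"z":0,"rx":0,"ry":0,"rz":0,"fingers":1.8},{"x":-0.08,"y":1.3,"z":0,"rx":0,"ry":0,"rz":0,"fingers":1.8},{"x":-0.08,"y":1.3,"z":0,"rx":0,"ry":0,"rz":0,"fingers":1.8},{"x":-0.08,"y":1.3,"z":0,"rx":0,"ry":0,"rz":0,"fingers":1.8}]'

```text
t: 7.78
tool_pos: [0.5647, 0.041, 0.139]
eef_rot: [0.654, 0.268, -0.268, -0.654]
contact_force: [3.4, -1.0, -4.1]
width: 0.268
```

```bash
python3 st2.py
```

```text
t 7.7833 [0.5647 0.041  0.139 ] F [ 3.3598 -1.0331 -4.1263] M [-0.1591 -0.8076 -0.0659] w 0.267692768435718 yaw 134.58541594221978 j6 -0.7056141188805412
goal [0.5648 0.0412 0.1972] err tool cm [ 0.0176 -5.8132  0.0063]
```

>>> jog_arm --motion '[{"x":0.07,"y":0,"z":-0.07,"rx":0,"ry":0,"rz":0,"fingers":1.8},{"x":0.07,"y":0,"z":-0.07,"rx":0,"ry":0,"rz":0,"fingers":1.8},{"x":0.07,"y":0,"z":-0.07,"rx":0,"ry":0,"rz":0,"fingers":1.8}]'

```text
t: 8.03
tool_pos: [0.5654, 0.0411, 0.1394]
eef_rot: [-0.654, -0.268, 0.268, 0.654]
contact_force: [-0.1, 0.8, -1.3]
width: 0.264
```

```bash
python3 st2.py
```

```text
t 8.0333 [0.5654 0.0411 0.1394] F [-0.1096  0.8206 -1.3092] M [-0.0451 -0.0465  0.0055] w 0.26447255917457346 yaw 134.5913674652623 j6 -0.7057550194993022
goal [0.5648 0.0412 0.1972] err tool cm [-0.0451 -5.7795  0.0511]
```

>>> jog_arm --motion '[{"x":0.04,"y":0.2,"z":-0.04,"rx":0,"ry":0,"rz":0,"fingers":1.8},{"x":0.04,"y":0.4,"z":-0.04,"rx":0,"ry":0,"rz":0,"fingers":1.8},{"x":0.04,"y":0.55,"z":-0.04,"rx":0,"ry":0,"rz":0,"fingers":1.8},{"x":0.04,"y":0.7,"z":-0.04,"rx":0,"ry":0,"rz":0,"fingers":1.8},{"x":0.04,"y":0.7,"z":-0.04,"rx":0,"ry":0,"rz":0,"fingers":1.8}]'

```text
t: 8.45
tool_pos: [0.5659, 0.041, 0.1319]
eef_rot: [-0.654, -0.268, 0.268, 0.654]
contact_force: [0.1, -0.7, -1.0]
width: 0.267
```

```bash
python3 st2.py
```

```text
t 8.45 [0.5659 0.041  0.1319] F [ 0.0815 -0.6769 -0.9965] M [-0.0143 -0.0175 -0.0144] w 0.26729726571035284 yaw 134.58713495635516 j6 -0.7058190744977743
goal [0.5648 0.0412 0.1972] err tool cm [-0.073  -6.5264  0.0898]
```

>>> jog_arm --motion '[{"x":0,"y":0.15,"z":0,"rx":0,"ry":0,"rz":0,"fingers":1.8},{"x":0,"y":0.3,"z":0,"rx":0,"ry":0,"rz":0,"fingers":1.8},{"x":0,"y":0.45,"z":0,"rx":0,"ry":0,"rz":0,"fingers":1.8},{"x":0,"y":0.45,"z":0,"rx":0,"ry":0,"rz":0,"fingers":1.8},{"x":0,"y":0.45,"z":0,"rx":0,"ry":0,"rz":0,"fingers":1.8}]'

```text
t: 8.87
tool_pos: [0.566, 0.041, 0.1277]
eef_rot: [-0.654, -0.268, 0.268, 0.654]
contact_force: [0.2, 0.1, -1.7]
width: 0.264
```

```bash
python3 st.py
```

```text
t 8.8667 [0.566  0.041  0.1277] F [ 0.1937  0.1488 -1.7052] M [-0.009  -0.0007 -0.0498] w 0.2643111789931172 yaw 134.5867930819328 j6 -0.705801722545588
```

Slots are over the bar and it is going down freely. About 2 mm to go.

>>> jog_arm --motion '[{"x":0,"y":0.1,"z":0,"rx":0,"ry":0,"rz":0,"fingers":1.8},{"x":0,"y":0.2,"z":0,"rx":0,"ry":0,"rz":0,"fingers":1.8},{"x":0,"y":0.25,"z":0,"rx":0,"ry":0,"rz":0,"fingers":1.8},{"x":0,"y":0.25,"z":0,"rx":0,"ry":0,"rz":0,"fingers":1.8},{"x":0,"y":0.25,"z":0,"rx":0,"ry":0,"rz":0,"fingers":1.8}]'

```text
t: 9.28
tool_pos: [0.5662, 0.041, 0.1254]
eef_rot: [0.654, 0.268, -0.268, -0.654]
contact_force: [-0.2, 0.8, 0.9]
width: 0.267
```

```bash
python3 st.py
```

```text
t 9.2833 [0.5662 0.041  0.1254] F [-0.2134  0.8379  0.9484] M [-0.0455  0.0096 -0.0253] w 0.2674261071503613 yaw 134.5868771239585 j6 -0.7058080589591912
```

>>> jog_arm --motion '[{"x":0,"y":0.05,"z":0,"rx":0,"ry":0,"rz":0,"fingers":1.8},{"x":0,"y":0.1,"z":0,"rx":0,"ry":0,"rz":0,"fingers":1.8},{"x":0,"y":0.1,"z":0,"rx":0,"ry":0,"rz":0,"fingers":1.8},{"x":0,"y":0.1,"z":0,"rx":0,"ry":0,"rz":0,"fingers":1.8}]'

```text
t: 9.62
tool_pos: [0.5662, 0.0411, 0.1245]
eef_rot: [0.654, 0.268, -0.268, -0.654]
contact_force: [-1.0, 0.1, 3.7]
width: 0.263
```

```bash
python3 - <<'E'
from st import *
from snap import snap
c=snap("sc1","scene"); snap("w7")
f=c["frame"][:,:,::-1]
a=load("scene0")["frame"][:,:,::-1]
def cr(i,x,y,w,h,k): return cv2.resize(i[y:y+h,x:x+w],(w*k,h*k),interpolation=cv2.INTER_CUBIC)
# pointer/scale region: crop (135..260, 340..440 of c1)-> px 280+x/3
w=cv2.imread("pics/w7.png")
top=np.hstack([cr(a,322,205,50,40,8),cr(f,322,205,50,40,8)])
bot=np.hstack([cv2.resize(w,(373,280)),cr(f,280,170,60,40,7)[:280,:420]]); bot=np.pad(bot,((0,0),(0,800-bot.shape[1]),(0,0)))
cv2.imwrite("pics/p1.png",np.vstack([top,bot]))
E
```

```text
t 9.6167 [0.5662 0.0411 0.1245] F [-0.9549  0.1325  3.7238] M [-0.0133  0.0896  0.0376] w 0.26338176732719554 yaw 134.58693691613047 j6 -0.7058011491407209
```

View pics/p1.png

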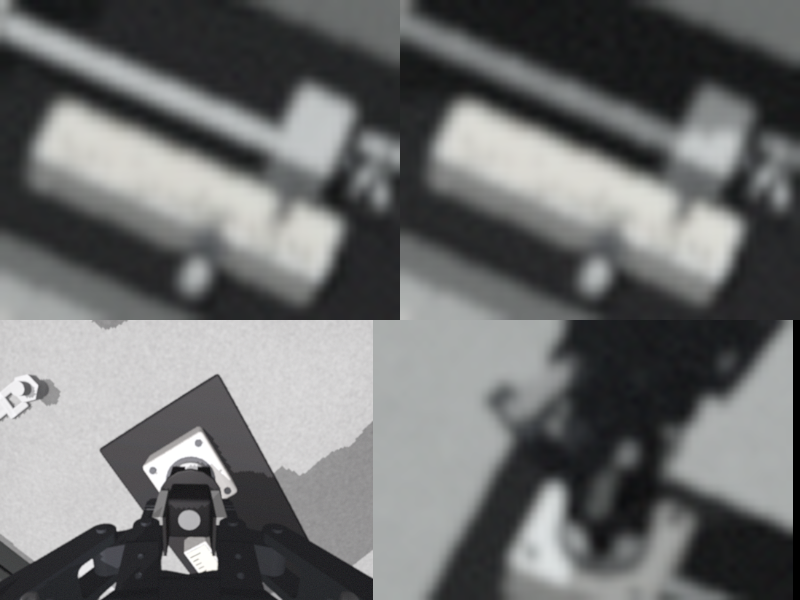

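Net contact is about 5 N at z=0.1245 against an expected home of 0.1257, so the knob is seated. In the left 8× crop the pointer tip is at about (280,225) and the index tip at about (213,238). I'll estimate the gap.

```bash
python3 - <<'E'
from h import *
np.set_printoptions(precision=4,suppress=True)
a=load("scene0"); th=np.radians(-13.9); O=np.array([.566,.0412]); ex=np.array([np.cos(th),np.sin(th)]); ey=np.array([-np.sin(th),np.cos(th)])
def rig(X): d=X[:2]-O; return np.array([d@ex,d@ey])
for z in (.065,.08):
  for n,p in [("ptr",(280,225)),("idx",(213,238)),("screw",(195,275)),("scaleN",(65,95)),("scaleF",(345,215)),("scaleFnear",(305,300))]:
    X=plane(a,(322+p[0]/8,205+p[1]/8),z); print(z,n,rig(X))
E
```

```text
0.065 ptr [0.0273 0.1514]
0.065 idx [0.043  0.1324]
0.065 screw [0.0594 0.1319]
0.065 scaleN [0.0136 0.0656]
0.065 scaleF [0.013  0.1702]
0.065 scaleFnear [0.0508 0.1688]
0.08 ptr [0.036  0.1511]
0.08 idx [0.0515 0.1324]
0.08 screw [0.0676 0.1319]
0.08 scaleN [0.0225 0.0665]
0.08 scaleF [0.022  0.1696]
0.08 scaleFnear [0.0592 0.1682]
```

>>> jog_arm --motion '[{"x":0,"y":0,"z":0,"rx":0,"ry":0.06,"rz":0,"fingers":1.8},{"x":0,"y":0,"z":0,"rx":0,"ry":0.12,"rz":0,"fingers":1.8},{"x":0,"y":0,"z":0,"rx":0,"ry":0.18,"rz":0,"fingers":1.8},{"x":0,"y":0,"z":0,"rx":0,"ry":0.24,"rz":0,"fingers":1.8},{"x":0,"y":0,"z":0,"rx":0,"ry":0.3,"rz":0,"fingers":1.8},{"x":0,"y":0,"z":0,"rx":0,"ry":0.36,"rz":0,"fingers":1.8},{"x":0,"y":0,"z":0,"rx":0,"ry":0.42,"rz":0,"fingers":1.8},{"x":0,"y":0,"z":0,"rx":0,"ry":0.48,"rz":0,"fingers":1.8},{"x":0,"y":0,"z":0,"rx":0,"ry":0.54,"rz":0,"fingers":1.8},{"x":0,"y":0,"z":0,"rx":0,"ry":0.6,"rz":0,"fingers":1.8}]'

```text
t: 10.55
tool_pos: [0.5663, 0.0408, 0.1244]
eef_rot: [0.705, 0.062, -0.062, -0.704]
contact_force: [-0.8, -1.6, 3.5]
width: 0.273
```

```bash
python3 st.py
```

```text
t 10.55 [0.5663 0.0408 0.1244] F [-0.7634 -1.5887  3.5377] M [-0.5516  0.0536  0.2389] w 0.27282936057726753 yaw 100.04739571206699 j6 -0.10306811620135022
```

>>> jog_arm --motion '[{"x":0,"y":0,"z":0,"rx":0,"ry":0.1,"rz":0,"fingers":1.8},{"x":0,"y":0,"z":0,"rx":0,"ry":0.2,"rz":0,"fingers":1.8},{"x":0,"y":0,"z":0,"rx":0,"ry":0.3,"rz":0,"fingers":1.8},{"x":0,"y":0,"z":0,"rx":0,"ry":0.4,"rz":0,"fingers":1.8},{"x":0,"y":0,"z":0,"rx":0,"ry":0.5,"rz":0,"fingers":1.8},{"x":0,"y":0,"z":0,"rx":0,"ry":0.6,"rz":0,"fingers":1.8},{"x":0,"y":0,"z":0,"rx":0,"ry":0.7,"rz":0,"fingers":1.8},{"x":0,"y":0,"z":0,"rx":0,"ry":0.8,"rz":0,"fingers":1.8},{"x":0,"y":0,"z":0,"rx":0,"ry":0.9,"rz":0,"fingers":1.8},{"x":0,"y":0,"z":0,"rx":0,"ry":0.95,"rz":0,"fingers":1.8}]'

```text
t: 11.38
tool_pos: [0.5654, 0.0405, 0.1241]
eef_rot: [0.655, -0.268, 0.268, -0.654]
contact_force: [-4.3, -4.1, 4.9]
width: 0.268
```

```bash
python3 st.py
```

```text
t 11.3833 [0.5654 0.0405 0.1241] F [-4.3491 -4.1067  4.9201] M [-1.068   1.0752  0.2857] w 0.2680409437924963 yaw 45.43784759955898 j6 0.8498184919930121
```

>>> jog_arm --motion '[{"x":0,"y":-0.1,"z":0,"rx":0,"ry":0,"rz":0,"fingers":1.8},{"x":0,"y":-0.1,"z":0,"rx":0,"ry":0,"rz":0,"fingers":1.8},{"x":0,"y":-0.1,"z":0,"rx":0,"ry":0,"rz":0,"fingers":6},{"x":0,"y":-0.1,"z":0,"rx":0,"ry":0,"rz":0,"fingers":6},{"x":0,"y":-0.1,"z":0,"rx":0,"ry":0,"rz":0,"fingers":6},{"x":0,"y":-0.1,"z":0,"rx":0,"ry":0,"rz":0,"fingers":6},{"x":0,"y":-0.1,"z":0,"rx":0,"ry":0,"rz":0,"fingers":6},{"x":0,"y":-0.1,"z":0,"rx":0,"ry":0,"rz":0,"fingers":6}]'

```text
t: 12.05
tool_pos: [0.5661, 0.0411, 0.1253]
eef_rot: [-0.655, 0.266, -0.266, 0.655]
contact_force: [-0.3, 0.4, -0.6]
width: 0.703
```

```bash
python3 st.py
```

```text
t 12.05 [0.5661 0.0411 0.1253] F [-0.3148  0.4089 -0.6   ] M [-0.0317 -0.0069  0.0156] w 0.7030590526258853 yaw 45.785363000775135 j6 0.8441616478006128
```

>>> jog_arm --motion '[{"x":0,"y":-2,"z":0,"rx":0,"ry":0,"rz":0,"fingers":6},{"x":0,"y":-5,"z":0,"rx":0,"ry":0,"rz":0,"fingers":7},{"x":0,"y":-7.5,"z":2,"rx":0,"ry":0,"rz":0,"fingers":8},{"x":-1,"y":-7.5,"z":5,"rx":0,"ry":0,"rz":0,"fingers":8},{"x":-2,"y":-7.5,"z":8,"rx":0,"ry":0,"rz":0,"fingers":8},{"x":-3,"y":-7.5,"z":11,"rx":0,"ry":0,"rz":0,"fingers":8},{"x":-3,"y":-7.5,"z":12.2,"rx":0,"ry":0,"rz":0,"fingers":8},{"x":-3,"y":-7.5,"z":12.2,"rx":0,"ry":0,"rz":0,"fingers":8},{"x":-3,"y":-7.5,"z":12.2,"rx":0,"ry":0,"rz":0,"fingers":8},{"x":-3,"y":-7.5,"z":12.2,"rx":0,"ry":0,"rz":0,"fingers":8}]'

```text
t: 12.88
tool_pos: [0.6294, 0.1489, 0.2002]
eef_rot: [0.655, -0.266, 0.266, -0.655]
contact_force: [-0.3, -0.5, -0.1]
width: 0.938
```

```bash
python3 - <<'E'
from st import *
from snap import snap
c=snap("w8"); f=c["frame"][:,:,::-1]; s=c["s"]
th=np.radians(-13.9); O=np.array([.566,.0412]); ex=np.array([np.cos(th),np.sin(th)]); ey=np.array([-np.sin(th),np.cos(th)])
P=np.array([*(O+.045*ex+.135*ey),.075]); kp=proj(c,P,s)[0]
kk=proj(c,np.array([.566,.0412,.147]),s)[0]; print(kp,kk)
x0,y0=int(np.clip(kp[0]-50,0,412)),int(np.clip(kp[1]-60,0,264)); print(x0,y0)
a=cv2.resize(f[y0:y0+120,x0:x0+100],(500,600),interpolation=cv2.INTER_CUBIC)
out=np.zeros((600,800,3),np.uint8); out[:,:500]=a; out[:225,500:]=cv2.resize(f,(300,225))
x1,y1=int(np.clip(kk[0]-50,0,412)),int(np.clip(kk[1]-40,0,264)); print(x1,y1)
out[240:540,500:]=cv2.resize(f[y1:y1+100,x1:x1+100],(300,300),interpolation=cv2.INTER_CUBIC)
cv2.imwrite("pics/w8b.png",out)
E
```

```text
t 12.8833 [0.6294 0.1489 0.2002] F [-0.3097 -0.5358 -0.0524] M [ 0.0046 -0.0085  0.0424] w 0.9375821029699789 yaw 45.76414397286665 j6 1.004420876226402
[281.4433 184.3148] [ 74.8535 254.7418]
231 124
24 214
```

View pics/w8b.png

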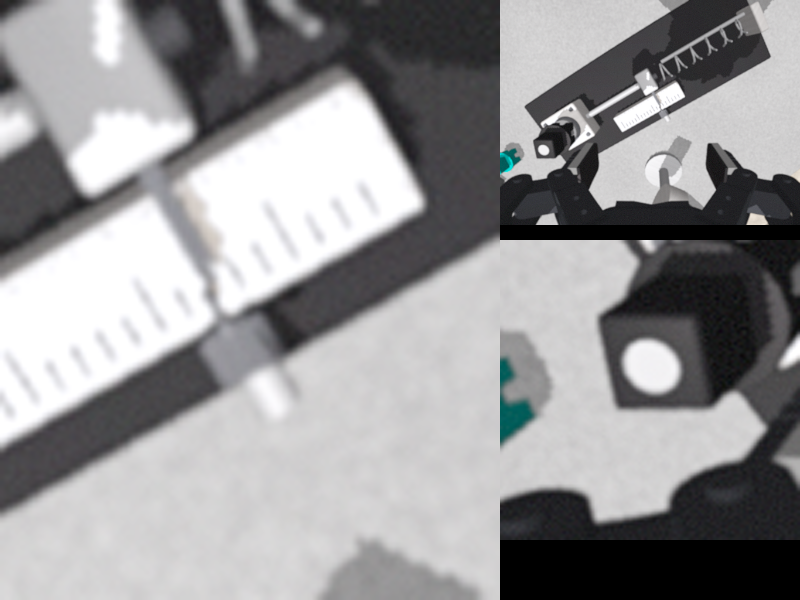

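Last crop: knob sits on the spindle, flange down. The pointer's shaft ends near (208,285), and the index clamp (body centre (243,352), screw (270,395)) is almost in line with it. Measuring in the rig frame.

```bash
python3 - <<'E'
from h import *
np.set_printoptions(precision=1,suppress=True)
c=load("w8");s=c["s"];f=c["frame"]
def W(p,z): return plane(c,(231+p[0]/5,124+p[1]/5),z,s)
d=W((0,265),.07)-W((345,75),.07); print("scale edge yaw",np.degrees(np.arctan2(-d[1],-d[0]))-90)
g=W((0,515),.048)-W((500,235),.048); print("plate edge yaw",np.degrees(np.arctan2(-g[1],-g[0]))-90)
th=np.radians(-13.9)
O=np.array([.566,.0412]); ex=np.array([np.cos(th),np.sin(th)]); ey=np.array([-np.sin(th),np.cos(th)])
for n,p in [("shaft",(155,180)),("shaft",(185,235)),("ptip",(208,285)),("dark",(213,298)),("itip",(220,312)),("body",(243,352)),("screw",(270,395))]:
    X=W(p,.075)[:2]-O; print(n,X@ex*1e3,X@ey*1e3)
# rectify along rig frame, 10 px/mm, x rig 15..65 -> rows? columns = rig y 115..160
ys,xs=np.meshgrid(np.arange(118,158,.0625),np.arange(18,62,.1)) ; 
Q=np.stack([O[0]+(xs*ex[0]+ys*ey[0])/1e3,O[1]+(xs*ex[1]+ys*ey[1])/1e3,np.full(xs.shape,.075)],-1).reshape(-1,3)
m=proj(c,Q,s).reshape(*xs.shape,2).astype(np.float32)
r=cv2.remap(f,m[...,0],m[...,1],cv2.INTER_CUBIC); cv2.imwrite("pics/rect8.png",r[:,:,::-1])
gr=cv2.cvtColor(r,cv2.COLOR_RGB2GRAY).astype(int)
for x in range(22,60,1):
    i=int((x-18)/.1); row=gr[i-2:i+3].mean(0)
    v=row.reshape(-1,8).mean(1)  # 0.5 mm bins
    print(x," ".join("%3d"%q for q in v[24:56]))
print("bins start",118+24*.5)
E
```

```text
scale edge yaw -15.049677422114115
plate edge yaw -13.670259794459056
shaft 19.444715687655616 131.37563971479665
shaft 29.73555945742632 131.0307057472557
ptip 38.89274928705425 130.1091533785499
dark 41.21664536192314 129.7283208229565
itip 43.8648193607189 129.54638156204638
body 51.75117875533111 129.45258942236478
screw 60.543068644616966 129.68039785338254
22 169 156 150 150 156 169 184 198 204 208 212 223 236 248 250 249 248 250 252 254 254 252 250 247 246 248 252 251 249 248 251 253
23 167 152 148 150 155 165 180 192 203 209 216 227 242 251 253 250 249 250 253 255 255 255 254 253 253 254 255 253 250 249 250 253
24 165 151 149 150 149 154 167 184 199 208 215 228 243 253 255 254 253 253 254 255 255 255 255 255 255 255 255 254 254 253 253 255
25 164 153 148 147 148 155 172 190 202 208 213 222 237 250 254 255 255 255 255 255 255 255 255 255 255 255 255 255 255 255 255 255
26 169 153 149 148 152 162 180 196 205 207 210 215 228 243 253 254 255 255 255 255 255 255 255 255 255 255 255 255 255 255 255 255
27 166 152 148 149 152 165 182 198 205 209 213 220 231 245 253 255 255 255 255 2
[... 3559 characters left out ...]
  62  61  61  63  65  65  66
55 175 170 165 159 150 138 128 119 109 102  95  88  81  83  86  91  93  97  95 100 106 108 103 101 101  97  96  96  96  91  92  93
56 223 215 207 199 186 169 156 149 150 156 164 163 163 163 166 165 169 170 171 172 176 175 171 171 172 170 168 170 166 162 160 162
57 245 236 228 218 203 188 179 179 186 198 203 205 204 206 206 206 205 206 205 206 206 204 203 203 204 205 206 206 205 203 203 202
58 247 240 230 221 207 195 186 187 196 206 212 213 214 213 213 213 213 212 211 210 209 207 206 206 207 207 209 209 210 210 210 209
59 246 238 230 219 208 193 182 181 189 200 207 210 212 214 215 214 213 212 210 209 208 207 207 207 208 208 208 208 207 207 208 208
bins start 130.0
```

```bash
python3 - <<'E'
import cv2,numpy as np
gr=cv2.cvtColor(cv2.imread("pics/rect8.png"),cv2.COLOR_BGR2GRAY).astype(int)
print("   "," ".join("%3d"%round((124+.5*k)*1) for k in range(22)))
for x in np.arange(22,61.5,1):
    i=int((x-18)/.1); row=gr[i-2:i+3].mean(0).reshape(-1,8).mean(1)
    print("%4.1f"%x," ".join("%3d"%q for q in row[12:34]))
E
```

```text
124 124 125 126 126 126 127 128 128 128 129 130 130 130 131 132 132 132 133 134 134 134
22.0 251 250 251 251 250 249 247 245 242 236 217 191 169 156 150 150 156 169 184 198 204 208
23.0 254 254 254 252 250 248 246 246 247 240 222 193 167 152 148 150 155 165 180 192 203 209
24.0 255 255 255 255 254 253 253 254 254 244 221 189 165 151 149 150 149 154 167 184 199 208
25.0 255 255 255 255 255 255 255 255 253 244 219 190 164 153 148 147 148 155 172 190 202 208
26.0 255 255 255 255 255 255 255 255 254 243 223 193 169 153 149 148 152 162 180 196 205 207
27.0 255 255 255 255 255 255 255 255 252 242 219 191 166 152 148 149 152 165 182 198 205 209
28.0 255 255 255 255 255 255 255 255 253 244 222 192 165 152 148 149 153 162 179 192 204 214
29.0 255 255 255 255 255 255 255 255 254 245 224 192 166 150 147 148 150 157 171 188 201 215
30.0 255 255 255 255 255 255 255 255 253 244 220 191 164 153 147 147 150 157 173 191 202 212
31.0 255 255 255 255 255 255 255 255 254 241 218 188 164 150 147 146 151 161 177 192 202 208
32.0 255 255 255 255 255 255 255 255 252 240 219 191 164 150 146 147 151 161 177 1
[... 2007 characters left out ...]
9 148 147 146 145 144 143 138 127 115 102  92  80
55.0 139 145 149 149 153 157 163 168 174 176 177 177 175 170 165 159 150 138 128 119 109 102
56.0 171 171 173 175 177 187 196 208 216 223 224 226 223 215 207 199 186 169 156 149 150 156
57.0 201 201 199 197 200 205 216 227 238 244 248 249 245 236 228 218 203 188 179 179 186 198
58.0 208 208 207 206 206 210 219 230 239 247 251 251 247 240 230 221 207 195 186 187 196 206
59.0 207 207 206 205 206 211 219 229 238 246 251 250 246 238 230 219 208 193 182 181 189 200
60.0 207 208 206 204 205 210 219 229 238 246 251 251 246 239 229 219 206 191 178 176 185 198
61.0 208 208 207 203 203 209 219 230 238 246 250 251 246 238 230 219 208 192 180 178 187 198
```

By the rectified profile, the pointer tip is at rig y ≈ 131.1 mm and the index tip at ≈ 129.3 mm. That leaves about 1.8 mm, or 0.18 rad. I'll go back, regrasp and finish with a small turn.

>>> jog_arm --motion '[{"x":1,"y":0,"z":-3,"rx":0,"ry":0,"rz":0,"fingers":7},{"x":2,"y":0,"z":-6,"rx":0,"ry":0,"rz":0,"fingers":6},{"x":3,"y":0,"z":-9.5,"rx":0,"ry":0,"rz":0,"fingers":6},{"x":3,"y":0,"z":-12.2,"rx":0,"ry":0,"rz":0,"fingers":6},{"x":3,"y":0,"z":-12.25,"rx":0,"ry":0,"rz":0,"fingers":6},{"x":3,"y":0,"z":-12.25,"rx":0,"ry":0,"rz":0,"fingers":6},{"x":3,"y":2.5,"z":-12.25,"rx":0,"ry":0,"rz":0,"fingers":6},{"x":3,"y":5,"z":-12.25,"rx":0,"ry":0,"rz":0,"fingers":6},{"x":3,"y":7.4,"z":-12.25,"rx":0,"ry":0,"rz":0,"fingers":6},{"x":3,"y":7.4,"z":-12.25,"rx":0,"ry":0,"rz":0,"fingers":6}]'

```text
t: 13.77
tool_pos: [0.5637, 0.0408, 0.1223]
eef_rot: [0.656, -0.268, 0.264, -0.654]
contact_force: [-0.4, 0.3, -0.8]
width: 0.707
```

>>> jog_arm --motion '[{"x":0,"y":0,"z":0,"rx":0,"ry":0,"rz":0,"fingers":5},{"x":0,"y":0,"z":0,"rx":0,"ry":0,"rz":0,"fingers":4},{"x":0,"y":0,"z":0,"rx":0,"ry":0,"rz":0,"fingers":3},{"x":0,"y":0,"z":0,"rx":0,"ry":0,"rz":0,"fingers":1.8},{"x":0,"y":0,"z":0,"rx":0,"ry":0,"rz":0,"fingers":1.8},{"x":0,"y":0,"z":0,"rx":0,"ry":0,"rz":0,"fingers":1.8},{"x":0,"y":0,"z":0,"rx":0,"ry":0,"rz":0,"fingers":1.8},{"x":0,"y":0,"z":0,"rx":0,"ry":0,"rz":0,"fingers":1.8}]'

```text
t: 14.43
tool_pos: [0.5665, 0.0408, 0.1269]
eef_rot: [-0.655, 0.266, -0.267, 0.655]
contact_force: [5.0, 0.8, 3.4]
width: 0.265
```

```bash
python3 st.py
```

```text
t 14.4333 [0.5665 0.0408 0.1269] F [4.9501 0.8245 3.3931] M [ 0.2202 -1.0957  0.0729] w 0.2650201898334943 yaw 45.78344070817291 j6 0.8435687652253662
```

>>> jog_arm --motion '[{"x":0.04,"y":0,"z":0.04,"rx":0,"ry":0,"rz":0,"fingers":1.8},{"x":0.04,"y":0,"z":0.04,"rx":0,"ry":0.04,"rz":0,"fingers":1.8},{"x":0.04,"y":0,"z":0.04,"rx":0,"ry":0.08,"rz":0,"fingers":1.8},{"x":0.04,"y":0,"z":0.04,"rx":0,"ry":0.12,"rz":0,"fingers":1.8},{"x":0.04,"y":0,"z":0.04,"rx":0,"ry":0.16,"rz":0,"fingers":1.8},{"x":0.04,"y":0,"z":0.04,"rx":0,"ry":0.18,"rz":0,"fingers":1.8},{"x":0.04,"y":0,"z":0.04,"rx":0,"ry":0.18,"rz":0,"fingers":1.8},{"x":0.04,"y":0,"z":0.04,"rx":0,"ry":0.18,"rz":0,"fingers":1.8}]'

```text
t: 15.1
tool_pos: [0.5665, 0.0406, 0.1265]
eef_rot: [0.629, -0.324, 0.324, -0.629]
contact_force: [3.3, -1.2, 6.5]
width: 0.269
```

```bash
python3 st.py
```

```text
t 15.1 [0.5665 0.0406 0.1265] F [ 3.2615 -1.1507  6.4587] M [-0.1209 -0.6123  0.1941] w 0.2691653300928544 yaw 35.46772003755341 j6 1.0234641260520878
```

>>> jog_arm --motion '[{"x":0,"y":-0.1,"z":0,"rx":0,"ry":0,"rz":0,"fingers":1.8},{"x":0,"y":-0.1,"z":0,"rx":0,"ry":0,"rz":0,"fingers":6},{"x":0,"y":-0.1,"z":0,"rx":0,"ry":0,"rz":0,"fingers":6},{"x":0,"y":-0.1,"z":0,"rx":0,"ry":0,"rz":0,"fingers":6},{"x":0,"y":-0.1,"z":0,"rx":0,"ry":0,"rz":0,"fingers":6},{"x":0,"y":-0.1,"z":0,"rx":0,"ry":0,"rz":0,"fingers":6},{"x":0,"y":-0.1,"z":0,"rx":0,"ry":0,"rz":0,"fingers":6},{"x":0,"y":-2,"z":0,"rx":0,"ry":0,"rz":0,"fingers":6},{"x":0,"y":-5,"z":0,"rx":0,"ry":0,"rz":0,"fingers":7},{"x":0,"y":-7.5,"z":0,"rx":0,"ry":0,"rz":0,"fingers":8}]'

```text
t: 15.93
tool_pos: [0.5659, 0.0407, 0.2024]
eef_rot: [0.629, -0.324, 0.324, -0.628]
contact_force: [1.5, -0.2, 0.8]
width: 0.925
```

>>> jog_arm --motion '[{"x":-1,"y":0,"z":3,"rx":0,"ry":-0.09,"rz":0,"fingers":8},{"x":-1,"y":0,"z":6,"rx":0,"ry":-0.18,"rz":0,"fingers":8},{"x":-1,"y":0,"z":9.5,"rx":0,"ry":-0.18,"rz":0,"fingers":8},{"x":-0.8,"y":0,"z":12.6,"rx":0,"ry":-0.18,"rz":0,"fingers":8},{"x":-0.8,"y":0,"z":12.6,"rx":0,"ry":-0.18,"rz":0,"fingers":8},{"x":-0.8,"y":0,"z":12.6,"rx":0,"ry":-0.18,"rz":0,"fingers":8},{"x":-0.8,"y":0,"z":12.6,"rx":0,"ry":-0.18,"rz":0,"fingers":8},{"x":-0.8,"y":0,"z":12.6,"rx":0,"ry":-0.18,"rz":0,"fingers":8}]'

```text
t: 16.6
tool_pos: [0.6637, 0.1198, 0.2017]
eef_rot: [0.655, -0.266, 0.266, -0.655]
contact_force: [0.3, -0.3, 0.4]
width: 0.937
```

```bash
cat > rect.py <<'E'
from h import *
def rect(n,z=.075):
    c=load(n);s=c["s"];th=np.radians(-13.9);O=np.array([.566,.0412]); ex=np.array([np.cos(th),np.sin(th)]); ey=np.array([-np.sin(th),np.cos(th)])
    ys,xs=np.meshgrid(np.arange(118,158,.0625),np.arange(18,62,.1))
    Q=np.stack([O[0]+(xs*ex[0]+ys*ey[0])/1e3,O[1]+(xs*ex[1]+ys*ey[1])/1e3,np.full(xs.shape,z)],-1).reshape(-1,3)
    m=proj(c,Q,s).reshape(*xs.shape,2).astype(np.float32)
    return cv2.remap(c["frame"],m[...,0],m[...,1],cv2.INTER_CUBIC)[:,:,::-1]
E
python3 - <<'E'
from st import *
from snap import snap
from rect import rect
c=snap("w9"); r=rect("w9"); cv2.imwrite("pics/rect9.png",r)
gr=cv2.cvtColor(r,cv2.COLOR_BGR2GRAY).astype(int)
print("   "," ".join("%3d"%int(122+.5*k) for k in range(26)))
for x in [24,27,30,33,34,35,36,37,38,39,40,41,42,43,44,48,52,58]:
    i=int((x-18)/.1); row=gr[i-2:i+3].mean(0).reshape(-1,8).mean(1)
    print("%4.1f"%x," ".join("%3d"%q for q in row[8:34]))
E
```

```text
t 16.6 [0.6637 0.1198 0.2017] F [ 0.2688 -0.3466  0.3807] M [0.0061 0.0139 0.0586] w 0.936700497783471 yaw 45.751492512346225 j6 0.950833883739746
    122 122 123 123 124 124 125 125 126 126 127 127 128 128 129 129 130 130 131 131 132 132 133 133 134 134
24.0 200 200 200 198 195 195 195 199 201 200 194 177 147 113  92  84  85  96 119 152 178 196 201 199 199 200
27.0 203 210 216 221 225 229 233 232 227 214 194 168 138 108  92  86  85  96 118 153 182 197 201 201 199 200
30.0 239 247 249 249 243 235 221 210 202 198 188 171 141 114  94  86  85  96 118 150 175 193 199 201 199 198
33.0 247 240 228 213 202 197 197 198 199 196 186 169 137 108  90  86  83  92 115 148 176 193 197 198 197 197
34.0 228 220 213 206 200 197 197 198 199 197 189 170 143 115  98  90  94 106 129 155 180 192 197 197 197 196
35.0 210 202 198 197 196 197 197 197 197 196 191 182 170 148 127 116 120 140 160 178 190 197 198 197 196 196
36.0 202 197 197 195 193 193 194 196 197 198 198 196 190 176 149 130 135 159 182 194 197 198 197 195 192 190
37.0 199 199 196 189 179 175 180 189 196 199 199 199 195 184 162 139 139 162 185 1
[... 416 characters left out ...]
12 134 163 187 197 199 198 197 194 184 171 167
42.0 199 198 195 186 173 168 177 190 196 199 195 184 159 127 117 138 170 188 197 198 201 206 209 209 206 208
43.0 202 201 200 197 194 192 193 198 202 202 199 186 162 134 126 146 174 194 201 206 215 228 237 240 242 243
44.0 200 201 201 199 199 199 199 201 201 201 197 186 160 135 131 152 178 193 199 207 221 233 241 245 243 241
48.0  67  66  67  73  81  87  91  92  92  91  89  88  90  91  89  89  88  87  88  87  85  85  87  86  79  68
52.0  71  84 100 115 122 119 109 101  96  95  98 101 103 101  96  91  88  88  87  87  87  88  88  85  79  64
58.0  63  60  57  59  70 100 136 174 198 214 223 234 242 246 243 236 226 217 207 195 175 147 108  71  43  32
```

Unbiased view now: pointer centre ≈ 129.85 mm, index ≈ 129.1 mm, so about 0.7 mm is left. One more small clockwise nudge.

>>> jog_arm --motion '[{"x":0.8,"y":0,"z":-3,"rx":0,"ry":0.06,"rz":0,"fingers":6},{"x":0.8,"y":0,"z":-6,"rx":0,"ry":0.12,"rz":0,"fingers":6},{"x":0.8,"y":0,"z":-9,"rx":0,"ry":0.18,"rz":0,"fingers":6},{"x":0.8,"y":0,"z":-12,"rx":0,"ry":0.18,"rz":0,"fingers":6},{"x":0.8,"y":0,"z":-12.6,"rx":0,"ry":0.18,"rz":0,"fingers":6},{"x":0.8,"y":0,"z":-12.6,"rx":0,"ry":0.18,"rz":0,"fingers":6},{"x":0.8,"y":0,"z":-12.6,"rx":0,"ry":0.18,"rz":0,"fingers":6},{"x":0.8,"y":2.5,"z":-12.6,"rx":0,"ry":0.18,"rz":0,"fingers":6},{"x":0.8,"y":5,"z":-12.6,"rx":0,"ry":0.18,"rz":0,"fingers":6},{"x":0.8,"y":6.2,"z":-12.6,"rx":0,"ry":0.18,"rz":0,"fingers":6}]'

```text
t: 17.48
tool_pos: [0.5819, 0.0253, 0.1366]
eef_rot: [0.629, -0.324, 0.323, -0.628]
contact_force: [0.1, -0.8, -0.5]
width: 0.706
```

>>> jog_arm --motion '[{"x":0,"y":0.6,"z":0,"rx":0,"ry":0,"rz":0,"fingers":6},{"x":0,"y":1.2,"z":0,"rx":0,"ry":0,"rz":0,"fingers":6},{"x":0,"y":1.2,"z":0,"rx":0,"ry":0,"rz":0,"fingers":4.5},{"x":0,"y":1.2,"z":0,"rx":0,"ry":0,"rz":0,"fingers":3},{"x":0,"y":1.2,"z":0,"rx":0,"ry":0,"rz":0,"fingers":1.8},{"x":0,"y":1.2,"z":0,"rx":0,"ry":0,"rz":0,"fingers":1.8},{"x":0,"y":1.2,"z":0,"rx":0,"ry":0,"rz":0,"fingers":1.8},{"x":0,"y":1.2,"z":0,"rx":0,"ry":0,"rz":0,"fingers":1.8},{"x":0,"y":1.2,"z":0,"rx":0,"ry":0,"rz":0,"fingers":1.8}]'

```text
t: 18.23
tool_pos: [0.5823, 0.0244, 0.1275]
eef_rot: [-0.628, 0.324, -0.324, 0.629]
contact_force: [-0.4, 0.2, 0.7]
width: 0.209
```

```bash
python3 st.py
```

```text
t 18.2333 [0.5823 0.0244 0.1275] F [-0.4217  0.1829  0.7361] M [-0.0019  0.0469 -0.0131] w 0.20865737841732732 yaw 35.46382295687821 j6 0.9937718060482206
```

The shift axes differed because the tool had been turned for the look, so the fingers closed about 23 mm beside the knob. Nothing was touched (forces near zero). Opening and sliding over.

>>> jog_arm --motion '[{"x":0,"y":-0.2,"z":0,"rx":0,"ry":0,"rz":0,"fingers":6},{"x":0,"y":-0.2,"z":0,"rx":0,"ry":0,"rz":0,"fingers":6},{"x":0,"y":-0.2,"z":0,"rx":0,"ry":0,"rz":0,"fingers":6},{"x":0,"y":-0.2,"z":0,"rx":0,"ry":0,"rz":0,"fingers":6},{"x":0,"y":-0.2,"z":0,"rx":0,"ry":0,"rz":0,"fingers":6},{"x":-0.8,"y":-0.2,"z":-0.35,"rx":0,"ry":0,"rz":0,"fingers":6},{"x":-1.6,"y":-0.2,"z":-0.35,"rx":0,"ry":0,"rz":0,"fingers":6},{"x":-2.3,"y":-0.2,"z":-0.35,"rx":0,"ry":0,"rz":0,"fingers":6},{"x":-2.3,"y":0,"z":-0.35,"rx":0,"ry":0,"rz":0,"fingers":6},{"x":-2.3,"y":0,"z":-0.35,"rx":0,"ry":0,"rz":0,"fingers":6}]'

```text
t: 19.07
tool_pos: [0.5656, 0.0417, 0.1272]
eef_rot: [0.629, -0.324, 0.324, -0.629]
contact_force: [0.8, 0.2, -0.9]
width: 0.704
```

```bash
python3 st.py
```

```text
t 19.0667 [0.5656 0.0417 0.1272] F [ 0.8128  0.1546 -0.892 ] M [-0.0018 -0.0284  0.0108] w 0.7044348664183782 yaw 35.5210347410546 j6 1.024478910494875
```

>>> jog_arm --motion '[{"x":0.06,"y":0,"z":0,"rx":0,"ry":0,"rz":0,"fingers":5},{"x":0.06,"y":0,"z":0,"rx":0,"ry":0,"rz":0,"fingers":4},{"x":0.06,"y":0,"z":0,"rx":0,"ry":0,"rz":0,"fingers":3},{"x":0.06,"y":0,"z":0,"rx":0,"ry":0,"rz":0,"fingers":1.8},{"x":0.06,"y":0,"z":0,"rx":0,"ry":0,"rz":0,"fingers":1.8},{"x":0.06,"y":0,"z":0,"rx":0,"ry":0,"rz":0,"fingers":1.8},{"x":0.06,"y":0,"z":0,"rx":0,"ry":0,"rz":0,"fingers":1.8},{"x":0.06,"y":0,"z":0,"rx":0,"ry":0,"rz":0,"fingers":1.8}]'

```text
t: 19.73
tool_pos: [0.5665, 0.0406, 0.1274]
eef_rot: [-0.628, 0.324, -0.324, 0.629]
contact_force: [1.9, -0.2, -0.3]
width: 0.264
```

>>> jog_arm --motion '[{"x":0,"y":0,"z":0,"rx":0,"ry":0.03,"rz":0,"fingers":1.8},{"x":0,"y":0,"z":0,"rx":0,"ry":0.06,"rz":0,"fingers":1.8},{"x":0,"y":0,"z":0,"rx":0,"ry":0.085,"rz":0,"fingers":1.8},{"x":0,"y":0,"z":0,"rx":0,"ry":0.085,"rz":0,"fingers":1.8},{"x":0,"y":0,"z":0,"rx":0,"ry":0.085,"rz":0,"fingers":1.8}]'

```text
t: 20.15
tool_pos: [0.5664, 0.0406, 0.1274]
eef_rot: [0.614, -0.35, 0.35, -0.614]
contact_force: [1.3, -1.1, 1.0]
width: 0.267
```

```bash
python3 st.py
```

```text
t 20.15 [0.5664 0.0406 0.1274] F [ 1.2982 -1.1472  0.9744] M [-0.3362 -0.3374  0.1912] w 0.26654899332125254 yaw 30.642970275337746 j6 1.1075825639091907
```

>>> jog_arm --motion '[{"x":0,"y":-0.03,"z":0,"rx":0,"ry":0,"rz":0,"fingers":6},{"x":0,"y":-0.03,"z":0,"rx":0,"ry":0,"rz":0,"fingers":6},{"x":0,"y":-0.03,"z":0,"rx":0,"ry":0,"rz":0,"fingers":6},{"x":0,"y":-0.03,"z":0,"rx":0,"ry":0,"rz":0,"fingers":6},{"x":0,"y":-0.03,"z":0,"rx":0,"ry":0,"rz":0,"fingers":6},{"x":0,"y":-0.03,"z":0,"rx":0,"ry":0,"rz":0,"fingers":6},{"x":0,"y":-2,"z":0,"rx":0,"ry":0,"rz":0,"fingers":6},{"x":0,"y":-5,"z":0,"rx":0,"ry":0,"rz":0,"fingers":7},{"x":0,"y":-7.5,"z":0,"rx":0,"ry":0,"rz":0,"fingers":8},{"x":0,"y":-7.5,"z":0,"rx":0,"ry":0,"rz":0,"fingers":8}]'

```text
t: 20.98
tool_pos: [0.5682, 0.0408, 0.2071]
eef_rot: [-0.613, 0.349, -0.352, 0.615]
contact_force: [0.9, 0.6, 0.5]
width: 0.936
```

>>> jog_arm --motion '[{"x":-0.5,"y":0,"z":3,"rx":0,"ry":-0.1,"rz":0,"fingers":8},{"x":-1,"y":0,"z":6,"rx":0,"ry":-0.2,"rz":0,"fingers":8},{"x":-1.5,"y":0,"z":9.5,"rx":0,"ry":-0.264,"rz":0,"fingers":8},{"x":-1.8,"y":0,"z":12.4,"rx":0,"ry":-0.264,"rz":0,"fingers":8},{"x":-1.8,"y":0,"z":12.4,"rx":0,"ry":-0.264,"rz":0,"fingers":8},{"x":-1.8,"y":0,"z":12.4,"rx":0,"ry":-0.264,"rz":0,"fingers":8},{"x":-1.8,"y":0,"z":12.4,"rx":0,"ry":-0.264,"rz":0,"fingers":8},{"x":-1.8,"y":0,"z":12.4,"rx":0,"ry":-0.264,"rz":0,"fingers":8}]'

```text
t: 21.65
tool_pos: [0.6634, 0.1187, 0.2025]
eef_rot: [0.655, -0.267, 0.267, -0.655]
contact_force: [0.0, -0.3, 0.4]
width: 0.936
```

```bash
python3 - <<'E'
from st import *
from snap import snap
from rect import rect
c=snap("w10"); r=rect("w10"); r0=rect("w9")
gr=cv2.cvtColor(r,cv2.COLOR_BGR2GRAY).astype(int)
print("   "," ".join("%3d"%int(122+.5*k) for k in range(26)))
for x in [24,27,30,33,35,36,37,38,39,40,41,42,43,44]:
    i=int((x-18)/.1); row=gr[i-2:i+3].mean(0).reshape(-1,8).mean(1)
    print("%4.1f"%x," ".join("%3d"%q for q in row[8:34]))
sc=snap("sc2","scene")["frame"][:,:,::-1]; f=c["frame"][:,:,::-1]
sd=snap("sd2","side")["frame"][:,:,::-1]
top=np.hstack([r0[:, 40:420][:300],r[:,40:420][:300]])
kk=proj(sc:=dict(load("sc2")),np.array([.566,.0412,.12]))[0]; ks=proj(load("sd2"),np.array([.566,.0412,.12]))[0]
def cr(i,k,n=50): x,y=int(k[0])-n//2,int(k[1])-n//2; return cv2.resize(i[y:y+n,x:x+n],(250,250),interpolation=cv2.INTER_CUBIC)
bot=np.hstack([cr(load("sc2")["frame"][:,:,::-1],kk),cr(sd,ks),cv2.resize(f,(260,250))])
print(top.shape,bot.shape); cv2.imwrite("pics/fin.png",np.vstack([top,bot]))
E
```

```text
t 21.65 [0.6634 0.1187 0.2025] F [ 0.0478 -0.2799  0.4141] M [ 0.0327  0.0549 -0.003 ] w 0.9358948573038377 yaw 45.68888810432987 j6 0.9504553283565955
    122 122 123 123 124 124 125 125 126 126 127 127 128 128 129 129 130 130 131 131 132 132 133 133 134 134
24.0 197 197 197 198 200 200 201 201 200 188 165 130 103  85  82  84 101 130 162 186 198 202 202 201 200 201
27.0 203 206 209 212 217 221 225 225 218 198 170 131 102  87  86  90 104 134 167 189 199 201 199 199 199 199
30.0 250 250 250 248 243 234 219 207 197 183 160 129 101  87  83  84  98 127 158 184 195 199 198 199 199 198
33.0 241 236 225 211 201 198 197 198 193 181 159 129 103  87  82  87 101 132 163 186 195 198 197 197 197 197
35.0 212 202 197 196 196 197 198 198 197 192 182 161 139 116 106 117 140 162 180 190 195 197 197 196 195 196
36.0 209 202 198 194 190 189 192 196 198 198 194 184 167 145 132 145 168 188 195 198 198 198 197 194 189 186
37.0 201 198 195 186 175 171 180 190 197 199 199 194 179 156 140 148 171 188 197 198 199 197 194 183 167 163
38.0 199 199 194 184 166 158 168 184 193 197 199 194 181 158 140 143 165 184 196 199 199 198 191 178 159 153
39.0 199 199 194 180 160 149 160 180 194 198 198 193 174 151 135 141 164 186 196 200 200 198 192 175 157 152
40.0 200 200 195 181 163 153 164 183 195 198 194 182 158 127 115 132 164 185 197 201 200 197 192 178 160 154
41.0 199 198 194 184 169 159 168 185 196 198 195 181 155 125 114 133 165 189 195 199 199 198 193 184 170 163
42.0 200 199 196 188 179 175 182 192 198 200 196 187 162 132 123 141 170 190 197 199 201 204 205 201 192 185
43.0 202 201 200 199 197 196 196 199 201 201 199 186 163 133 125 146 176 193 201 205 214 224 232 232 227 215
44.0 198 198 199 199 199 201 199 199 200 200 195 181 153 125 125 149 176 195 200 204 215 229 236 238 231 219
(300, 760, 3) (250, 760, 3)
```

View pics/fin.png

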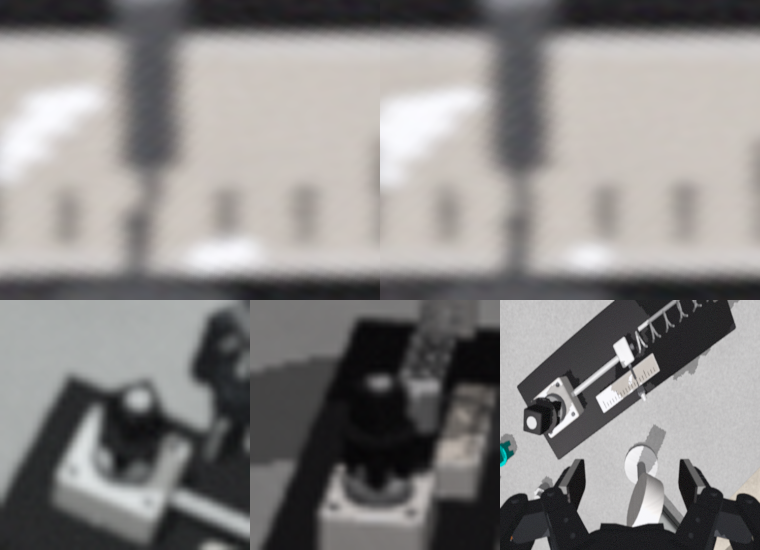

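Final picture: pointer and index tips are collinear (pointer ≈129.25 mm, index ≈129.15 mm), and the knob is on the spindle. To be sure it is fully home after the regrasps, I'll touch the head gently with shut fingertips and read the height.

>>> jog_arm --motion '[{"x":-0.4,"y":0,"z":-3,"rx":0,"ry":0,"rz":0,"fingers":4},{"x":-0.8,"y":0,"z":-6,"rx":0,"ry":0,"rz":0,"fingers":2},{"x":-1.2,"y":0,"z":-9,"rx":0,"ry":0,"rz":0,"fingers":0},{"x":-1.5,"y":0,"z":-12,"rx":0,"ry":0,"rz":0,"fingers":0},{"x":-1.5,"y":0,"z":-12.35,"rx":0,"ry":0,"rz":0,"fingers":0},{"x":-1.5,"y":0,"z":-12.35,"rx":0,"ry":0,"rz":0,"fingers":0},{"x":-1.5,"y":0,"z":-12.35,"rx":0,"ry":0,"rz":0,"fingers":0},{"x":-1.5,"y":2,"z":-12.35,"rx":0,"ry":0,"rz":0,"fingers":0},{"x":-1.5,"y":4,"z":-12.35,"rx":0,"ry":0,"rz":0,"fingers":0},{"x":-1.5,"y":4.8,"z":-12.35,"rx":0,"ry":0,"rz":0,"fingers":0}]'

```text
t: 22.63
tool_pos: [0.5667, 0.0419, 0.1519]
eef_rot: [0.655, -0.267, 0.266, -0.655]
contact_force: [-0.4, -0.4, -0.6]
width: 0.0
```

>>> jog_arm --motion '[{"x":0,"y":0,"z":0,"rx":0,"ry":0,"rz":0,"fingers":0},{"x":0,"y":0,"z":0,"rx":0,"ry":0,"rz":0,"fingers":0}]'

```text
t: 22.8
tool_pos: [0.5672, 0.0417, 0.1545]
eef_rot: [0.655, -0.266, 0.266, -0.655]
contact_force: [0.9, -0.6, 0.5]
width: 0.001
```

```bash
python3 st.py
```

```text
t 22.8 [0.5672 0.0417 0.1545] F [ 0.95   -0.5976  0.4528] M [0.0204 0.0439 0.0024] w 0.0014679634599475896 yaw 45.74762524994911 j6 0.8457029235647083
```

Head top should be at 0.147. Descending slowly.

>>> jog_arm --motion '[{"x":0,"y":0.2,"z":0,"rx":0,"ry":0,"rz":0,"fingers":0},{"x":0,"y":0.4,"z":0,"rx":0,"ry":0,"rz":0,"fingers":0},{"x":0,"y":0.6,"z":0,"rx":0,"ry":0,"rz":0,"fingers":0},{"x":0,"y":0.6,"z":0,"rx":0,"ry":0,"rz":0,"fingers":0},{"x":0,"y":0.6,"z":0,"rx":0,"ry":0,"rz":0,"fingers":0}]'

```text
t: 23.22
tool_pos: [0.567, 0.0413, 0.1484]
eef_rot: [-0.655, 0.266, -0.267, 0.655]
contact_force: [0.3, -0.2, -0.7]
width: 0.002
```

>>> jog_arm --motion '[{"x":0,"y":0.1,"z":0,"rx":0,"ry":0,"rz":0,"fingers":0},{"x":0,"y":0.1,"z":0,"rx":0,"ry":0,"rz":0,"fingers":0},{"x":0,"y":0.1,"z":0,"rx":0,"ry":0,"rz":0,"fingers":0}]'

```text
t: 23.47
tool_pos: [0.567, 0.0413, 0.1474]
eef_rot: [-0.655, 0.266, -0.267, 0.655]
contact_force: [-0.7, 0.6, -0.2]
width: 0.002
```

>>> jog_arm --motion '[{"x":0,"y":0.05,"z":0,"rx":0,"ry":0,"rz":0,"fingers":0},{"x":0,"y":0.1,"z":0,"rx":0,"ry":0,"rz":0,"fingers":0},{"x":0,"y":0.1,"z":0,"rx":0,"ry":0,"rz":0,"fingers":0},{"x":0,"y":0.1,"z":0,"rx":0,"ry":0,"rz":0,"fingers":0}]'

```text
t: 23.8
tool_pos: [0.567, 0.0413, 0.1464]
eef_rot: [-0.655, 0.266, -0.267, 0.655]
contact_force: [-0.0, 1.0, 2.0]
width: 0.0
```

>>> jog_arm --motion '[{"x":0,"y":0.05,"z":0,"rx":0,"ry":0,"rz":0,"fingers":0},{"x":0,"y":0.1,"z":0,"rx":0,"ry":0,"rz":0,"fingers":0},{"x":0,"y":0.1,"z":0,"rx":0,"ry":0,"rz":0,"fingers":0},{"x":0,"y":0.1,"z":0,"rx":0,"ry":0,"rz":0,"fingers":0}]'

```text
t: 24.13
tool_pos: [0.5671, 0.0413, 0.1455]
eef_rot: [-0.655, 0.266, -0.267, 0.655]
contact_force: [0.6, -0.9, 4.7]
width: -0.001
```

Contact begins at z≈0.1465–0.147 and follows the spring (3 N, then 3 N/mm), so the knob is fully home. Backing off for the last check.

>>> jog_arm --motion '[{"x":0,"y":-1,"z":0,"rx":0,"ry":0,"rz":0,"fingers":0},{"x":0,"y":-4,"z":0,"rx":0,"ry":0,"rz":0,"fingers":0},{"x":0,"y":-5.5,"z":3,"rx":0,"ry":0,"rz":0,"fingers":2},{"x":0.5,"y":-5.6,"z":6,"rx":0,"ry":0,"rz":0,"fingers":4},{"x":1,"y":-5.6,"z":9,"rx":0,"ry":0,"rz":0,"fingers":6},{"x":1.5,"y":-5.6,"z":12.3,"rx":0,"ry":0,"rz":0,"fingers":8},{"x":1.5,"y":-5.6,"z":12.3,"rx":0,"ry":0,"rz":0,"fingers":8},{"x":1.5,"y":-5.6,"z":12.3,"rx":0,"ry":0,"rz":0,"fingers":8},{"x":1.5,"y":-5.6,"z":12.3,"rx":0,"ry":0,"rz":0,"fingers":8}]'

```text
t: 24.88
tool_pos: [0.6631, 0.1187, 0.2013]
eef_rot: [0.655, -0.267, 0.266, -0.655]
contact_force: [0.0, 1.0, 0.4]
width: 0.934
```

```bash
python3 - <<'E'
from st import *
from snap import snap
from rect import rect
snap("w11"); gr=cv2.cvtColor(rect("w11"),cv2.COLOR_BGR2GRAY).astype(int)
for x in [30,36,37,42,43]:
    i=int((x-18)/.1); row=gr[i-2:i+3].mean(0).reshape(-1,8).mean(1)
    print(x," ".join("%3d"%q for q in row[18:28]))
print("bin centres from 127.25, 0.5 mm"); print(manip.job_done())
E
```

```text
t 24.8833 [0.6631 0.1187 0.2013] F [0.0175 0.9839 0.4405] M [-0.0532  0.0144  0.0299] w 0.9344828715736812 yaw 45.73092613903257 j6 0.9498622260378924
30 153 121 100  86  84  88 107 136 168 188
36 195 185 166 143 135 150 176 192 197 198
37 197 190 170 147 136 148 172 191 197 199
42 194 179 151 125 122 148 175 195 205 214
43 196 181 154 130 133 160 186 199 206 213
bin centres from 127.25, 0.5 mm
the job is handed in; nothing more can be done
None
```

I took the black square-headed knob from its stand, seated it on the spindle, wound it clockwise to the index mark, and let go. The job was handed in at t ≈ 25 s of the 58 s limit.

- **Fit:** The slots were lined up with the bar by camera, so the knob went straight in. The pilot pin rubbed the bore once (about 3 N) and I shifted the knob 1 mm to free it. The upward force reading stayed under 7 N each time I checked it. At the end I touched the head with shut fingertips. Contact began at about 0.147 m, which is the fully-home height, and then followed the spring.
- **Winding:** I turned it about 1.55 rad, let go to look, then regrasped for two small turns of 0.18 and 0.085 rad. In the last picture the pointer tip is at about 129.2 mm and the index tip at about 129.0 mm along the scale, so they line up within about 0.3 mm.
- **What disagreed:** The scene camera's first estimate of the gap was about 19 mm. After the first turn it implied about 4 mm left, but the closer wrist view showed only 1.8 mm. I used the wrist view.
- **What went wrong:** On one regrasp the fingers closed about 23 mm beside the knob, because I used the wrong tool axes. The forces stayed near zero, and I corrected it.

At hand-in the gripper was open and clear of everything. I saw no sign that anything else on the bench had moved, but I did not measure it.

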